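# Put a batch of copper brackets away and set the batch wheel

### The job

Open the drawer and put every copper angle bracket from the bench into it, each lying on its long leg with the short leg pointing up (standing on the short leg they are too tall for the drawer). When all are in, push the drawer fully shut, and only then turn the spoked wheel until the batch number 7 stands in the middle of the counter's window. Leave the vase, bowl and jar where they are.

Things in the scene. Friction and masses are not known exactly. Their poses are not given: they have to be found in the camera images.
- bracket1: copper L-shaped angle bracket, 50 mm wide, 8 mm thick, about 0.5 kg; short leg 60 mm, long leg 95 mm (outside). Origin: mid-width on the outside corner edge; the long leg runs from it along body +z, the short leg along -x. It starts standing on the short leg, which points roughly towards the robot's side. Two or three brackets are there, in any places; an absent one reads None
- bracket2: the same as bracket1. A push along its +x (away from the robot), about 75 mm up on the long leg's inner face, tips a standing bracket over its corner; once leant past 30 degrees it falls onto the long leg by itself. A knock may lay one on its side (y vertical, origin 25 mm up)
- bracket3: the same as bracket1. Lying on its long leg a bracket has z level, x straight down, the origin at bench or floor height, and the short leg stands up 60 mm as a plate 8 mm thick to grip; then it is 60 mm high
- drawer (a joint): drawer of the low wooden cabinet (274 mm wide, 230 deep, 109 high): 0 m = fully shut, grows as it is pulled out towards the robot's side, 0.19 m = fully out (a stop), its whole inside then open from above. It stays where it is left; friction about 1.5 N
- drawer_handle (a point): middle of the drawer's handle, a level steel bar 10 mm thick, 100 mm long, its axis 35 mm in front of the front panel, 80 mm above the bench, 29 mm below the cabinet's top; moves with the drawer. Frame x points into the cabinet (the drawer pulls along -x), y along the bar, z up. The front panel's top edge is 103 mm above the bench
- drawer_floor (a point): centre of the drawer's inner floor, on its upper face, 12 mm above the bench, 137 mm behind the handle along x; moves with the drawer, axes as drawer_handle. Inside 179 mm along x by 230 mm along y, centred here; side and back walls 50 mm above the floor, front panel 91 mm; 85 mm clear under the cabinet's top
- drum (a joint): angle of the counter's drum and spoked wheel, rad, about the counter's +y: as it grows the wheel's top moves along the counter's +x (away from the robot). Numbers 0 to 9 at equal steps: n is in the middle of the window at n x 0.6283 rad (7 at 4.398). Stops at -0.3 and 5.95. Stays where it is left; friction about 0.15 N m. Starts between 0 and 3 rad
- wheel_hub (a point): centre of the spoked wheel, on its level axis, 85 mm above the bench; x, y, z as the counter's (y along the axis towards the counter, z up). Five round steel spokes 12 mm thick, rounded ends 70 mm from the axis, 72 degrees apart, in the plane y = 0; at 0 rad one points straight up. Boss 40 mm across, 20 mm wide. The plane is 35 mm from the counter's side wall
- window (a point): middle of the window, 30 mm (x) by 34 mm (y), in the top of the counter, a grey steel box 104 mm (x) by 70 mm (y) by 138 mm high. Digits read upright for one looking along +x
- vase: closed copper vase, 92 mm across and 140 mm tall; a bystander, to be left alone. Origin at its underside
- bowl: brass bowl, 120 mm across, 50 mm tall; a bystander, to be left alone. Origin at its underside
- jar: amber glass jar, 64 mm across, 90 mm tall; a bystander, to be left alone. Origin at its underside

How it is judged:
By the outcome, as a careful person would: the job done as asked, in the order asked, and still so for the second after the job is handed in, with the robot touching nothing.
Of bracket1, bracket2, bracket3 only 2 to 3 are there at a start; the rules pass over those that are not, and their reading is None.
At some moment in a run one of bracket1, bracket2, bracket3 may be knocked a few centimetres aside while the robot is not near it.
It also fails if it takes over 210 s, if anything falls off the work surface, if the arm or the gripper's body presses on something with over 40 N, if the wrist force passes 120 N, or if a joint passes its speed limit or range.

### The arm

A 7-joint arm with a two-finger parallel gripper is mounted at the origin on the work surface. World frame = base frame: x ahead of the robot, y to its left, z up, the work surface at z = 0. Lengths are in m, angles in rad, forces in N, time in s.
With the tool pointing down it reaches from about 0.425 to 0.925 m from the base axis. Payload 6.8 kg.
Tool frame: the origin (TCP) lies at the very end of the fingers, on their centre line; the grasp point (between the pads) lies r.grip_depth behind it (r.grip_depth is the distance from the TCP to the grasp point, in m); z points along the fingers, x is the direction in which the jaws open and shut, and the axes are right-handed (so a half turn about z gives the same grasp; the last joint's range is limited). The gripper opens to 85 mm and grips with 20 to 120 N. Pads are 22 mm wide; open, the fingers measure 114 mm over their backs; the gripper's body (76 mm by 85 mm) begins 54 mm behind the grasp point. The pads swing forward as they close: fully open they stand 13 mm farther back than shut.
Start: joints at [-1.239, 0.477, 0.022, 1.555, -0.011, 1.109, -0.083], TCP at [0.287, 0.611, 0.231] pointing down, gripper open.
Joint ranges: [-2.96, 2.96], [-0.34, 2.1], [-1.41, 1.46], [0.24, 2.44], [-1.37, 4.51], [0.17, 1.92], [-2.96, 2.96]. Speed limits (rad/s): [2.39, 2.39, 3.14, 3.14, 3.14, 3.14, 3.14].

### API

Orientations are given as a rotation vector (axis times angle).
In Python, from bench import readout, grab_frame, workorder, r gives the robot as it stands.
- The arm moves only by the shell command python3 -m handwheel 'ROWS' [FORCE]. ROWS is text: rows parted by semicolons, each of 7 numbers parted by spaces: the shift along the tool's x, y, z in mm, then the turn, a rotation vector about the tool's x, y, z in degrees, then the finger opening in mm, from 0 to 85.4. A call has 1 to 12 rows; each row is the pose to reach, as a shift and turn from the pose commanded when the call began, along the tool's axes at that moment; what a row does not reach only later rows make up. A row lasts 1/8 s, in which the tool goes at most 62.5 mm and 10.7 degrees, less where a joint would pass 70% of its speed; a pose out of reach is approached as far as the arm can. A call with a gripper value outside its range is refused whole. The fingers move at their own pace and stop on an object; FORCE is the grip in N (left out, the last holds). Time passes only in rows, so rows that repeat a pose let the fingers close. It gives the time, the measured TCP pose, the force and the opening at its end, in the units of the state.
- readout.get_obs(): the state, without advancing time (a new reading comes with each control period).
- grab_frame(name): name is "side" or "top" or "wrist"; returns a dict with "pixels" (384x512x3 uint8, red, green, blue), "fx", "fy", "cx", "cy" (pixels), "D" ([k1, k2, p1, p2, k3] as OpenCV has them; the pictures are not rectified), "rvec" (rotation vector, rad) and "tvec" (3), from world to camera coordinates, as OpenCV has them. Camera axes: x right, y down, z forward; pixel columns grow to the right and rows downward; lengths in m; the calibration is good to about 2 mm. A picture is of the moment at which its call begins. There is no depth.
- workorder.hand_in(): hands the job in, once; it reports no verdict.
The state is a dict: "clock": time; "joints": joint angles; "qvel": joint speeds; "tau": joint torques, N m; "tcp_pos": TCP position; "orientation": TCP orientation; "contact_force": force on the tool from outside, world axes, zero at the start; "moment": the same for the moment, N m; "grip_width": finger opening in m.
Only numpy, scipy, OpenCV 4.12 (cv2) and the standard library are available. Lean on these libraries where they do the work, as an engineer would, in place of code of your own. Each camera call takes 0.05 s, during which the arm holds its last target.

## Working session

There is one attempt and no reset: what is moved stays moved. The work goes in short steps, Python scripts to look and compute and a shell command to move; the robot and the scene stay as the last step left them, time stands still between calls to the robot, and variables do not carry over. Pictures are saved under pics/ and viewed, and the job is handed in when it is done.

```bash
ls; mkdir -p pics
python3 - <<'E'
from bench import readout, grab_frame, r
import cv2
print(readout.get_obs(), r.grip_depth)
for n in ("side","top","wrist"):
    f=grab_frame(n); cv2.imwrite(f"pics/a_{n}.png",f["pixels"][:,:,::-1])
    print(n,{k:f[k] for k in f if k!="pixels"})
E
```

```text
pics
{'clock': 0.0, 'joints': array([-1.2391185 ,  0.47782003,  0.02237719,  1.55645369, -0.01147376,
        1.10930828, -0.08309545]), 'qvel': array([ 0.00144344,  0.00201527, -0.00053635,  0.00056564, -0.00041554,
       -0.00011743, -0.00350487]), 'tau': array([ 1.06951550e-04, -5.96452081e+01,  1.60866939e+00, -2.81188399e+01,
        1.26168964e-02,  9.43697611e-03, -1.23814524e-05]), 'tcp_pos': array([0.28716163, 0.61021198, 0.23031215]), 'orientation': array([ 2.65152576e+00,  1.68280184e+00, -2.30423577e-03]), 'contact_force': array([-0.44939379,  0.5374092 ,  0.01510962]), 'moment': array([-0.02593292, -0.04046483, -0.00532919]), 'grip_width': 0.085347647688587} 0.0187
side {'fx': 458.31151581535687, 'fy': 458.31151581535687, 'cx': 258.85472902177486, 'cy': 193.06491956580115, 'D': array([-0.14324612,  0.        ,  0.        ,  0.        ,  0.        ]), 'rvec': array([ 2.17789784, -0.4177807 ,  0.24073446]), 'tvec': array([-0.48817707,  0.23173694,  1.17700913])}
top {'fx': 412.5890244287379, 'fy': 412.5890244287379, 'cx': 247.94654281052755, 'cy': 193.421380855051, 'D': array([-0.02450038,  0.        ,  0.        ,  0.        ,  0.        ]), 'rvec': array([ 2.05054218, -2.14370923,  0.24206364]), 'tvec': array([0.05300197, 0.56009983, 1.23659818])}
wrist {'fx': 274.5848066629984, 'fy': 274.5848066629984, 'cx': 256.17631654649193, 'cy': 190.88677768131052, 'D': array([-0.04713616,  0.        ,  0.        ,  0.        ,  0.        ]), 'rvec': array([-2.41408104, -1.53310307, -0.24536115]), 'tvec': array([-0.67350404, -0.04113823,  0.38127684])}
```

View pics/a_top.png

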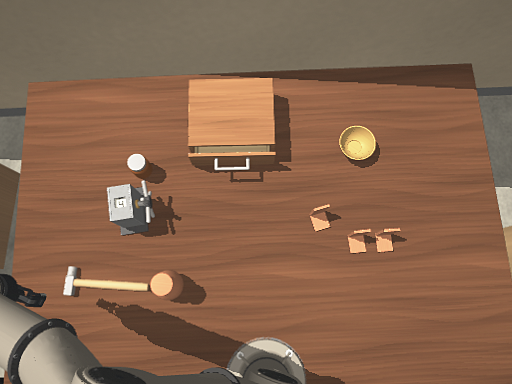

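View pics/a_side.png

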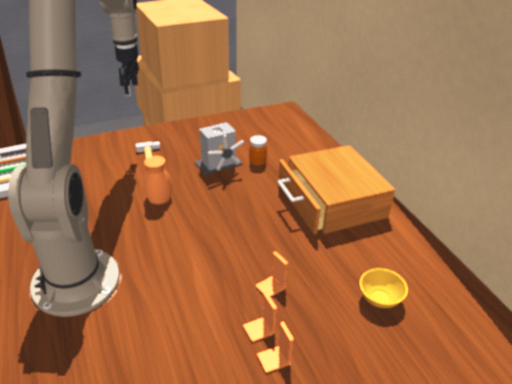

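View pics/a_wrist.png

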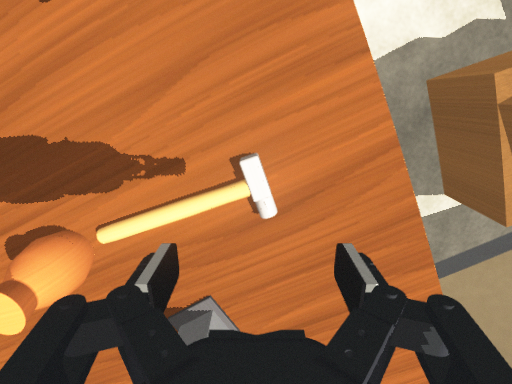

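The top view shows the drawer cabinet at (232,115) with its handle at (232,166). Three standing brackets are at about (320,218), (358,242) and (385,240). The bowl is at (357,143), the counter at (125,205) with its wheel at (147,203), the jar at (138,163) and the vase at (167,285). Next I'll write helpers and zoom in.

```bash
cat > h.py <<'E'
import numpy as np, cv2
from scipy.spatial.transform import Rotation as R
from bench import readout, grab_frame, r
np.set_printoptions(precision=4,suppress=True)
def K(f): return np.array([[f["fx"],0,f["cx"]],[0,f["fy"],f["cy"]],[0,0,1.]])
def ray(f,uv):
    uv=np.array(uv,float).reshape(-1,1,2)
    n=cv2.undistortPoints(uv,K(f),f["D"]).reshape(-1,2)
    Rm=R.from_rotvec(f["rvec"]).as_matrix()
    d=np.c_[n,np.ones(len(n))]@Rm
    c=-Rm.T@f["tvec"]
    return c,d
def onz(f,uv,z):
    c,d=ray(f,uv); return c+d*((z-c[2])/d[:,2])[:,None]
def proj(f,P):
    return cv2.projectPoints(np.array(P,float).reshape(-1,1,3),f["rvec"],f["tvec"],K(f),f["D"])[0].reshape(-1,2)
def tri(obs):
    A=np.zeros((3,3));b=np.zeros(3)
    for f,uv in obs:
        c,d=ray(f,uv);d=d[0]/np.linalg.norm(d[0]);M=np.eye(3)-np.outer(d,d);A+=M;b+=M@c
    return np.linalg.solve(A,b)
def crop(f,box,s,name,draw=[]):
    u0,v0,u1,v1=box
    im=f["pixels"][:,:,::-1].copy()
    im=cv2.resize(im[v0:v1,u0:u1],None,fx=s,fy=s,interpolation=cv2.INTER_CUBIC)
    for seg in draw:
        q=((np.array(seg)-[u0,v0]+.5)*s).astype(int)
        cv2.polylines(im,[q.reshape(-1,1,2)],False,(255,0,255),1)
    cv2.imwrite("pics/"+name,im)
def down(yaw):
    # tool pointing down, tool x (jaw axis) at world angle yaw (deg)
    a=np.radians(yaw);x=[np.cos(a),np.sin(a),0];z=[0,0,-1.]
    return np.array([x,np.cross(z,x),z]).T
def pose():
    o=readout.get_obs();return o["tcp_pos"],R.from_rotvec(o["orientation"]).as_matrix(),o
def delta(p,Rt=None):
    p0,R0,_=pose()
    if Rt is None: Rt=R0
    print("shift mm",R0.T@(np.array(p)-p0)*1e3,"rot deg",np.degrees(R.from_matrix(R0.T@Rt).as_rotvec()))
E
python3 - <<'E'
from h import *
t=grab_frame("top")
crop(t,(290,190,420,270),6,"b_br.png"); crop(t,(170,65,290,190),4,"b_dr.png"); crop(t,(90,140,190,250),5,"b_co.png")
s=grab_frame("side")
crop(s,(180,100,410,240),3,"b_s1.png"); crop(s,(220,235,330,384),4,"b_s2.png")
for n,uv,z in [("br1",(320,228),0),("br2",(358,250),0),("br3",(385,249),0),("handle",(232,166),.08),("bowl",(357,143),.02),("vase",(167,285),.14),("jar",(138,163),.09),("wheel",(147,203),.085),("win",(122,203),.138)]:
    print(n,onz(t,uv,z)[0])
E
```

```text
br1 [ 0.4513 -0.2012  0.    ]
br2 [ 0.3746 -0.3175  0.    ]
br3 [ 0.3738 -0.4048  0.    ]
handle [0.65   0.0747 0.08  ]
bowl [ 0.7302 -0.3464  0.02  ]
vase [0.2885 0.2689 0.14  ]
jar [0.6705 0.3711 0.09  ]
wheel [0.541  0.3421 0.085 ]
win [0.5325 0.4035 0.138 ]
```

```bash
python3 -c "
import cv2
a=[cv2.imread('pics/'+n) for n in ('b_br.png','b_dr.png','b_co.png','b_s1.png','b_s2.png')]
print([i.shape for i in a])"
```

```text
[(480, 780, 3), (500, 480, 3), (550, 500, 3), (420, 690, 3), (596, 440, 3)]
```

View pics/b_br.png

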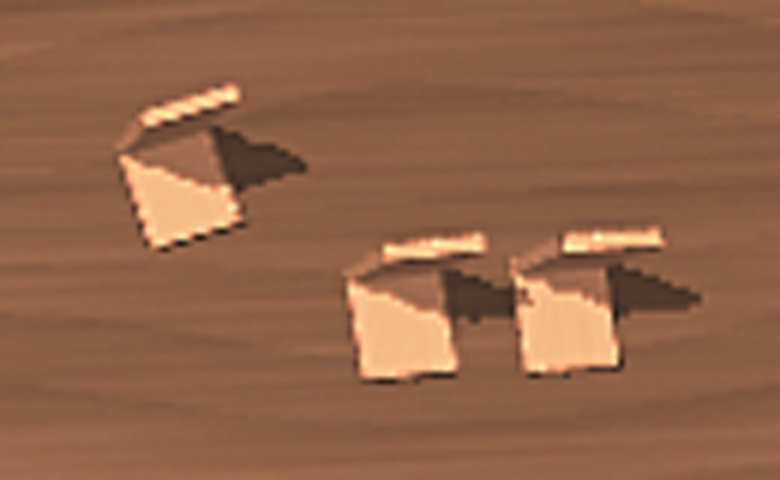

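View pics/b_dr.png

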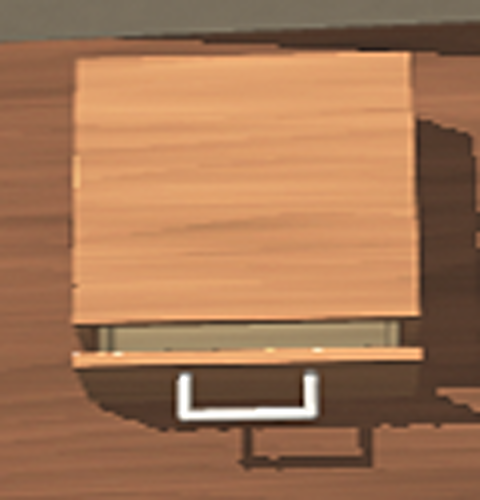

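View pics/b_co.png

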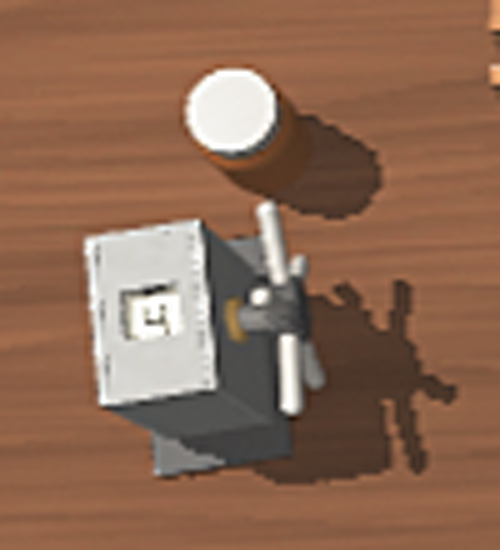

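View pics/b_s1.png

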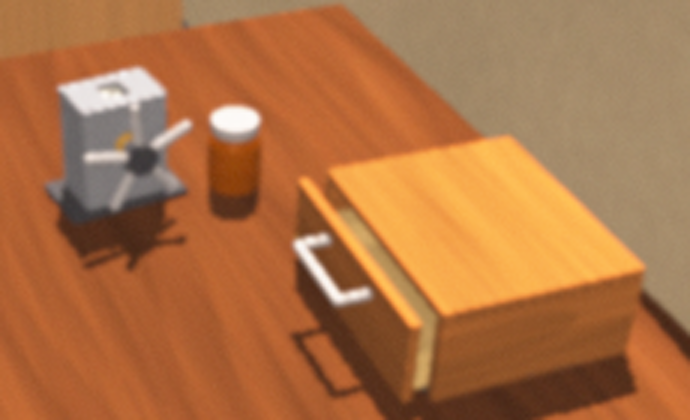

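View pics/b_s2.png

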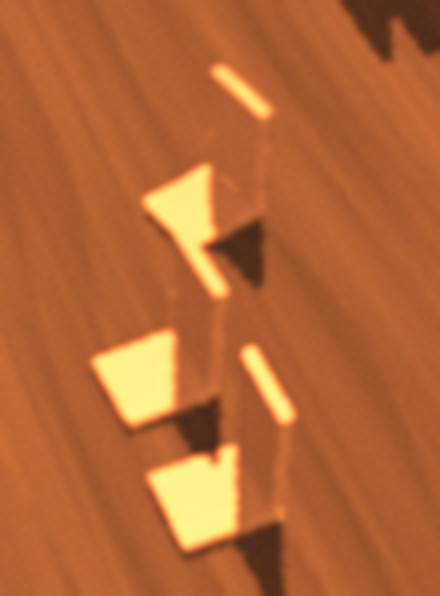

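```bash
cat >> h.py <<'E'
from scipy.optimize import least_squares
def uncrop(q,box,s): return (np.array(q,float)+.5)/s-.5+np.array(box[:2])
def fit(model,obs,x0):
    """model(params)->function body pts->world ; obs list of (f, body, uv)"""
    def res(p): return np.concatenate([ (proj(f,model(p,np.array(b,float)))-uv).ravel() for f,b,uv in obs])
    s=least_squares(res,x0,loss="soft_l1",x_scale=[.01,.01,.1][:len(x0)] if len(x0)==3 else 1.0)
    return s.x,res(s.x).reshape(-1,2)
def stand(p,b):
    c,s=np.cos(p[2]),np.sin(p[2])
    b=b.reshape(-1,3)
    return np.c_[p[0]+c*b[:,0]-s*b[:,1],p[1]+s*b[:,0]+c*b[:,1],b[:,2]]
E
python3 - <<'E'
from h import *
t=grab_frame("top"); s=grab_frame("side")
bt=((290,190),6); bs=((220,235),4)
w=.025
T4=[(0,w,.095),(0,-w,.095),(-.008,w,.095),(-.008,-w,.095)]; P=[(-.06,w,.008),(-.06,-w,.008)]; O=[(0,-w,0)]
D={'A':[(t,T4+P,[(140,111),(238,84),(146,127),(242,101),(152,247),(244,215)],bt),(s,[T4[2],T4[0],T4[1],T4[3],P[0]],[(210,70),(222,64),(273,108),(263,118),(141,202)],bs)],
'B':[(t,T4+P,[(383,246),(486,234),(386,260),(488,250),(362,378),(457,372)],bt),(s,[T4[3],T4[1]]+P+O,[(213,297),(228,290),(92,360),(133,428),(217,400)],bs)],
'C':[(t,T4+P,[(563,236),(663,228),(566,251),(665,247),(525,373),(620,366)],bt),(s,[T4[0],T4[2],T4[1],T4[3]]+P+O,[(255,344),(241,350),(296,415),(285,424),(147,476),(186,552),(283,515)],bs)]}
for k,l in D.items():
    obs=[(f,b,uncrop(q,*B)) for f,b,q,B in l]
    x,res=fit(stand,obs,[.42,-.3,0]); print(k,x[:2],np.degrees(x[2]),"rms px",np.sqrt((res**2).mean()),abs(res).max())
# cabinet: top corners h=.109 (crop dr scale4 off 170,65)
q=uncrop([(76,58),(410,53),(419,318),(72,325)],(170,65),4); print("cab top",onz(t,q,.109))
q=uncrop([(74,367),(422,361)],(170,65),4); print("panel front top",onz(t,q,.103))
q=uncrop([(180,413),(317,411)],(170,65),4); print("handle",onz(t,q,.083))
# counter
q=uncrop([(87,240),(202,222),(215,390),(100,405)],(90,140),5); print("counter top",onz(t,q,.138))
q=uncrop([(150,314)],(90,140),5);print("win",onz(t,q,.138))
q=uncrop([(231,110)],(90,140),5);print("jar",onz(t,q,.09))
E
```

```text
A [ 0.5059 -0.1941] 14.77438968273863 rms px 0.4345685305971164 0.840618618313016
B [ 0.4273 -0.3125] 3.7721162937074495 rms px 0.7046073776062014 1.574720808822235
C [ 0.4274 -0.4023] 1.6146008260144349 rms px 0.49783690773829364 1.390143150055792
cab top [[ 0.9443  0.2054  0.109 ]
 [ 0.9357 -0.0676  0.109 ]
 [ 0.7065 -0.0615  0.109 ]
 [ 0.7133  0.2107  0.109 ]]
panel front top [[ 0.6807  0.2103  0.103 ]
 [ 0.673  -0.0622  0.103 ]]
handle [[0.6454 0.1297 0.083 ]
 [0.6421 0.0215 0.083 ]]
counter top [[0.5818 0.4501 0.138 ]
 [0.5898 0.3809 0.138 ]
 [0.487  0.371  0.138 ]
 [0.481  0.4389 0.138 ]]
win [[0.5346 0.4108 0.138 ]]
jar [[0.6755 0.3782 0.09  ]]
```

Run:
```python
from h import *
delta([.644,.0755,.2],down(-1.4))
```

```text
shift mm [-332.3651  550.563    31.2349] rot deg [ 0.018   0.0215 66.2023]
```

```bash
python3 -m handwheel '-55 92 5 0 0 11 30;-166 275 15 0 0 33 30;-332 550 31 0 0 66.2 30;-332 550 31 0 0 66.2 30;-332 550 31 0 0 66.2 30;-332 550 31 0 0 66.2 30;-332 550 31 0 0 66.2 30;-332 550 31 0 0 66.2 30;-332 550 31 0 0 66.2 30;-332 550 31 0 0 66.2 30;-332 550 31 0 0 66.2 30;-332 550 31 0 0 66.2 30'
python3 - <<'E'
from h import *
f=grab_frame("wrist"); crop(f,(0,0,512,384),1.5,"c_w.png"); delta([.644,.0755,.2],down(-1.4)); print(pose()[2]["contact_force"])
E
```

```text
clock: 1.85
tcp_pos: [0.6439, 0.075, 0.2001]
orientation: [3.141, -0.042, -0.0]
contact_force: [-0.1, -0.0, -0.5]
grip_width: 0.0305
shift mm [0.7825 1.7716 0.0421] rot deg [-0.0476  0.0467  0.0247]
[-0.3821  0.4092  0.6443]
```

View pics/c_w.png

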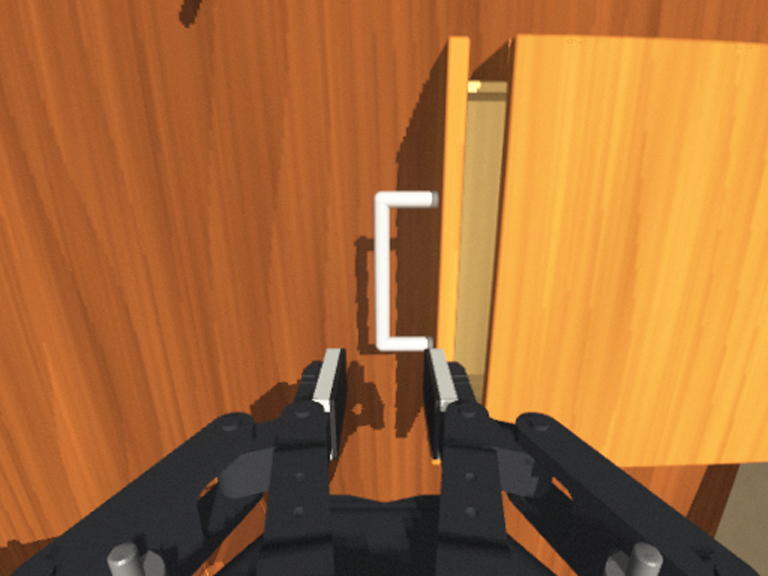

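Run:
```python
from h import *
f=grab_frame("wrist")
print("handle ends",onz(f,uncrop([(382,198),(382,344)],(0,0),1.5),.083))
print("panel front top",onz(f,uncrop([(448,40),(436,460)],(0,0),1.5),.103))
print("cab front top",onz(f,uncrop([(515,36),(489,466)],(0,0),1.5),.109), "panel inner top",onz(f,uncrop([(469,40)],(0,0),1.5),.103))
```

```text
handle ends [[0.6423 0.1297 0.083 ]
 [0.6398 0.0294 0.083 ]]
panel front top [[ 0.679   0.2127  0.103 ]
 [ 0.6767 -0.0545  0.103 ]]
cab front top [[ 0.7122  0.2128  0.109 ]
 [ 0.7137 -0.0557  0.109 ]] panel inner top [[0.6899 0.2125 0.103 ]]
```

```bash
python3 -m handwheel '-2 -3 50 0 0 0 26;-2 -3 95 0 0 0 26;-2 -3 115 0 0 0 26;-2 -3 127 0 0 0 26;-2 -3 138 0 0 0 26;-2 -3 138 0 0 0 0;-2 -3 138 0 0 0 0;-2 -3 138 0 0 0 0' 40
python3 - <<'E'
from h import *
print(pose())
E
```

```text
clock: 2.95
tcp_pos: [0.642, 0.0794, 0.0625]
orientation: [-3.141, 0.038, -0.001]
contact_force: [1.0, 1.5, -4.9]
grip_width: 0.0083
(array([0.642 , 0.0794, 0.0625]), array([[ 0.9997, -0.0244,  0.0005],
       [-0.0244, -0.9997,  0.0003],
       [ 0.0005, -0.0003, -1.    ]]), {'clock': 2.95, 'joints': array([-0.4688,  0.646 ,  0.3502,  1.7703, -0.2992,  0.7773,  0.0069]), 'qvel': array([-0.0005,  0.0013, -0.0011,  0.0012, -0.0001,  0.0004,  0.0011]), 'tau': array([  0.2522, -62.96  ,   8.7234, -21.8728,   0.1498,   0.3772,
         0.0079]), 'tcp_pos': array([0.642 , 0.0794, 0.0625]), 'orientation': array([-3.1411,  0.0383, -0.0008]), 'contact_force': array([ 1.0354,  1.5119, -4.9158]), 'moment': array([ 0.1483, -0.2276, -0.0289]), 'grip_width': 0.00825825574746589})
```

```bash
python3 -m handwheel '-15 0 0 0 0 0 0;-40 0 0 0 0 0 0;-65 0 0 0 0 0 0;-90 0 0 0 0 0 0;-115 0 0 0 0 0 0;-140 0 0 0 0 0 0;-155 0 0 0 0 0 0;-160 0 0 0 0 0 0;-160 0 0 0 0 0 0'
python3 -m handwheel '-2 0 0 0 0 0 0;-4 0 0 0 0 0 0;-6 0 0 0 0 0 0;-6 0 0 0 0 0 0'
```

```text
clock: 4.08
tcp_pos: [0.4816, 0.0834, 0.0624]
orientation: [-3.141, 0.038, 0.001]
contact_force: [-1.9, 1.8, -5.2]
grip_width: 0.0081
clock: 4.58
tcp_pos: [0.476, 0.0835, 0.0624]
orientation: [-3.141, 0.038, -0.001]
contact_force: [1.5, 3.3, -5.2]
grip_width: 0.0084
```

```bash
python3 -m handwheel '-1 0 0 0 0 0 0;-2 0 0 0 0 0 0;-3 0 0 0 0 0 0;-3 0 0 0 0 0 0'
```

```text
clock: 5.08
tcp_pos: [0.474, 0.0836, 0.0624]
orientation: [-3.141, 0.038, -0.004]
contact_force: [5.7, 3.1, -9.2]
grip_width: 0.0083
```

```bash
python3 -m handwheel '2 0 0 0 0 0 26;2 0 0 0 0 0 26;2 0 0 0 0 0 26;2 0 -50 0 0 0 26;2 0 -100 0 0 0 26;2 0 -140 0 0 0 0;2 0 -140 0 0 0 0'
python3 - <<'E'
from h import *
x=.4274;print(pose()[2]["contact_force"])
# push start for C: behind long leg by 40mm
for k,(x,y,a) in dict(A=(.5059,-.1941,14.8),B=(.4273,-.3125,3.8),C=(.4274,-.4023,1.6)).items():
    c,s=np.cos(np.radians(a)),np.sin(np.radians(a)); d=-.008-.035
    print(k); delta([x+d*c,y+d*s,.072],down(a))
t=grab_frame("top"); crop(t,(170,65,290,260),3,"d_t.png");crop(t,(290,190,420,270),6,"d_br.png")
E
```

```text
clock: 5.95
tcp_pos: [0.4766, 0.0837, 0.2052]
orientation: [-3.138, 0.039, -0.009]
contact_force: [0.8, 0.0, -0.1]
grip_width: 0.0004
[ 0.817   0.0005 -0.1037]
A
shift mm [ -5.9082 289.3767 132.2811] rot deg [ -0.1267  -0.3352 -16.2095]
B
shift mm [-83.1016 401.574  131.5224] rot deg [-0.1578 -0.3205 -5.2095]
C
shift mm [-80.9103 489.6973 131.2696] rot deg [-0.1639 -0.3174 -3.0095]
```

View pics/d_t.png

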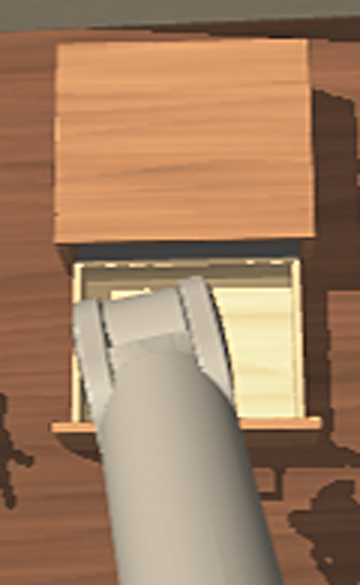

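View pics/d_br.png

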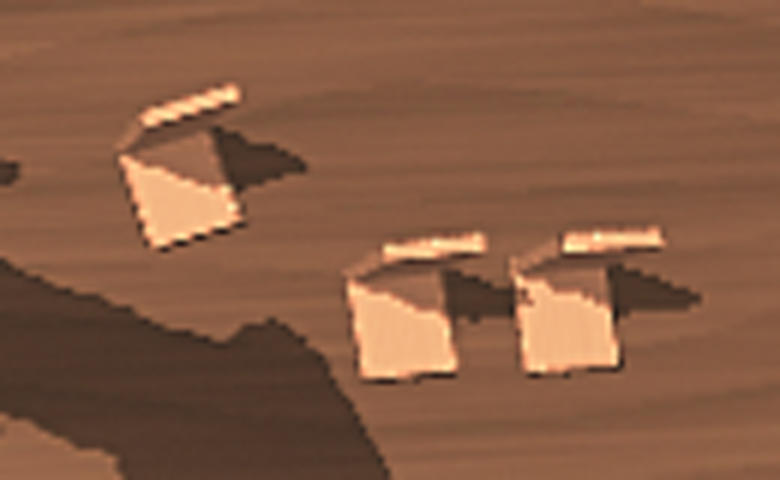

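```bash
python3 -m handwheel '-1 50 0 0 0 -5 0;-6 289 20 0 0 -16.2 0;-6 289 20 0 0 -16.2 0;-6 289 20 0 0 -16.2 0;-6 289 20 0 0 -16.2 0;-6 289 20 0 0 -16.2 0;-6 289 80 0 0 -16.2 0;-6 289 136 0 0 -16.2 0;-6 289 136 0 0 -16.2 0'
python3 - <<'E'
from h import *
a=14.8;x,y=.5059,-.1941
c,s=np.cos(np.radians(a)),np.sin(np.radians(a)); d=-.008-.035
delta([x+d*c,y+d*s,.068],down(a)); print(pose()[2]["contact_force"])
f=grab_frame("wrist");crop(f,(0,0,512,384),1.5,"e_w.png")
E
```

```text
clock: 7.12
tcp_pos: [0.4577, -0.2033, 0.0623]
orientation: [-3.111, -0.405, 0.016]
contact_force: [-0.8, -0.0, 1.0]
grip_width: 0.0
shift mm [ 5.9125  3.4247 -5.789 ] rot deg [-0.3014  0.552   0.0299]
[-0.7609 -0.0094  1.0227]
```

View pics/e_w.png

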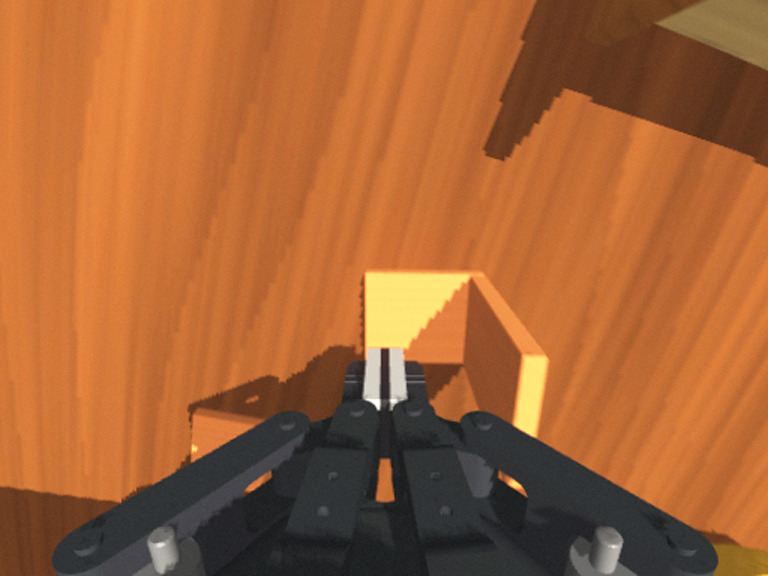

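```bash
python3 -m handwheel '5 3 -6 0 0.5 0 0;12 3 -6 0 0.5 0 0;20 3 -6 0 0.5 0 0;26 3 -6 0 0.5 0 0;33 3 -6 0 0.5 0 0;40 3 -6 0 0.5 0 0;47 3 -6 0 0.5 0 0;54 3 -6 0 0.5 0 0;60 3 -6 0 0.5 0 0;66 3 -6 0 0.5 0 0;66 3 -6 0 0.5 0 0;66 3 -6 0 0.5 0 0'
python3 - <<'E'
from h import *
print(pose()[2]["contact_force"])
f=grab_frame("wrist");crop(f,(0,0,512,384),1.5,"f_w.png")
E
```

```text
clock: 8.68
tcp_pos: [0.5261, -0.1915, 0.0722]
orientation: [-3.114, -0.404, -0.013]
contact_force: [0.2, 0.3, -0.5]
grip_width: -0.0002
[ 0.243   0.3456 -0.5128]
```

View pics/f_w.png

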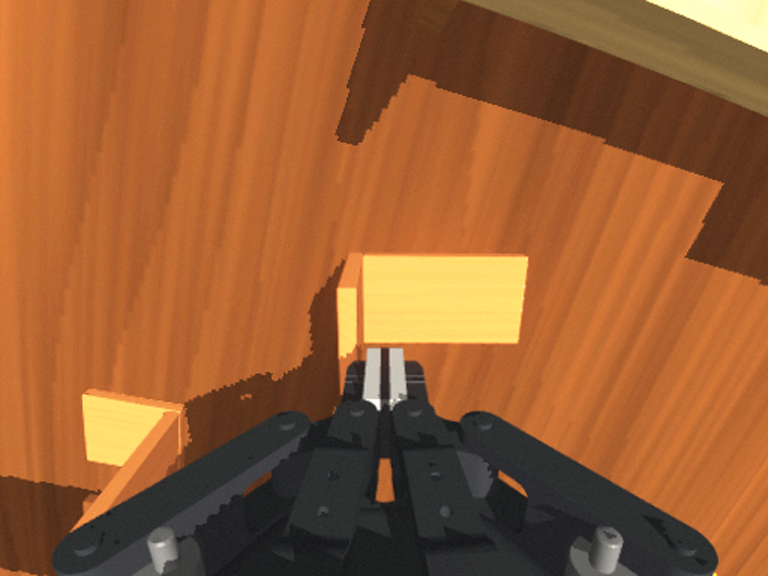

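Run:
```python
from h import *
f=grab_frame("wrist"); print("cam",ray(f,[(0,0)])[0])
q=onz(f,uncrop([(337,287),(356,287),(356,350)],(0,0),1.5),.06);print("plate top",q)
g=onz(f,uncrop([(363,254),(527,255),(520,343)],(0,0),1.5),.008);print("long leg",g)
d=g[2]-g[1];print(np.linalg.norm(d), "yaw of z axis",np.degrees(np.arctan2(d[1],d[0]))+90, np.degrees(np.arctan2(*(g[1]-g[0])[[1,0]])), np.linalg.norm(g[1]-g[0]))
p=(q[0]+q[1])/2; print(p)
```

```text
cam [ 0.5038 -0.1139  0.2153]
plate top [[ 0.4999 -0.1684  0.06  ]
 [ 0.5072 -0.1665  0.06  ]
 [ 0.5137 -0.1936  0.06  ]]
long leg [[ 0.5077 -0.1657  0.008 ]
 [ 0.5905 -0.1445  0.008 ]
 [ 0.605  -0.1931  0.008 ]]
0.05074119845134996 yaw of z axis 16.659951808153295 14.39378205920084 0.08546913221677134
[ 0.5036 -0.1674  0.06  ]
```

```bash
python3 - <<'E'
from h import *
delta([.510,-.1915,.029],down(15))
E
python3 -m handwheel '0 0 -15 0 0 0 50;-15 -4 -15 0 0 0 50;-15 -4 -10 0 0 0 50;-15 -4 10 0 0 0 50;-15 -4 30 0 0 0 50;-15 -4 43 0 0 0 50;-15 -4 43 0 0 0 50;-15 -4 43 0 0 0 0;-15 -4 43 0 0 0 0;-15 -4 43 0 0 0 0;-15 -4 43 0 0 0 0' 60
python3 - <<'E'
from h import *
f=grab_frame("wrist");crop(f,(0,0,512,384),1.5,"g_w.png")
E
```

```text
shift mm [-15.8327  -4.1845  43.1471] rot deg [-0.0045 -0.4877 -0.22  ]
clock: 10.15
tcp_pos: [0.5113, -0.1916, 0.0298]
orientation: [-3.114, -0.404, -0.015]
contact_force: [-1.7, 0.4, 6.0]
grip_width: 0.0069
```

View pics/g_w.png

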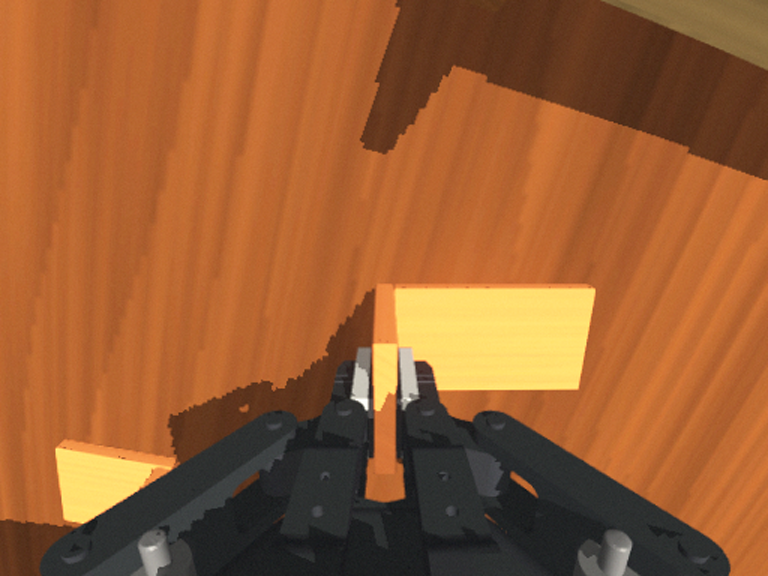

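```bash
python3 -m handwheel '0 0 -30 0 0 0 0;0 0 -80 0 0 0 0;0 0 -150 0 0 0 0;0 0 -150 0 0 0 0;0 0 -150 0 0 0 0'
python3 - <<'E'
from h import *
print(pose()[2]["contact_force"],pose()[2]["grip_width"])
delta([.586,.1555,.18],down(-1.4))
f=grab_frame("wrist");crop(f,(0,0,512,384),1,"h_w.png")
E
```

```text
clock: 10.82
tcp_pos: [0.5092, -0.1909, 0.1785]
orientation: [-3.113, -0.405, -0.012]
contact_force: [-0.0, 1.5, -6.4]
grip_width: 0.0067
[-0.013   1.4994 -6.3881] 0.006737947841187394
shift mm [ 162.9465 -315.2       0.128 ] rot deg [-0.1292 -0.4516 16.2404]
```

View pics/h_w.png

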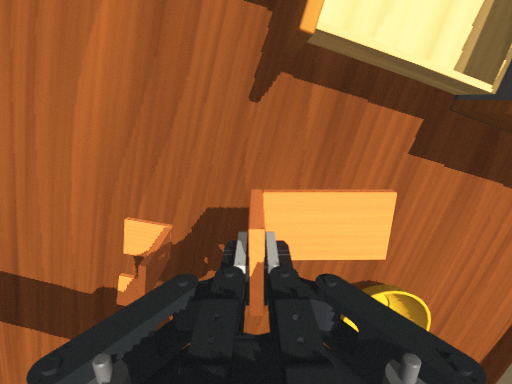

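Bracket A is held level: its plate is between the pads at (257,250). The drawer is open at the upper right. Next is the carry to the first slot.

```bash
python3 -m handwheel '20 -40 0 0 0 2 0;50 -97 0 0 0 5 0;78 -150 0 0 0 8 0;105 -203 0 0 0 11 0;130 -250 0 0 0 14 0;150 -290 0 0 0 16 0;163 -315 0 0 -.4 16.2 0;163 -315 0 0 -.4 16.2 0;163 -315 0 0 -.4 16.2 0;163 -315 0 0 -.4 16.2 0'
python3 - <<'E'
from h import *
delta([.586,.1555,.044],down(-1.4))
f=grab_frame("wrist");crop(f,(0,0,512,384),1.5,"i_w.png")
q=uncrop([(0,0)],(0,0),1)
E
```

```text
clock: 12.12
tcp_pos: [0.5864, 0.1527, 0.1797]
orientation: [-3.141, 0.042, 0.0]
contact_force: [-0.4, -0.4, -4.6]
grip_width: 0.0069
shift mm [ -0.47    -2.7439 135.6911] rot deg [-0.0157  0.0069 -0.1305]
```

View pics/i_w.png

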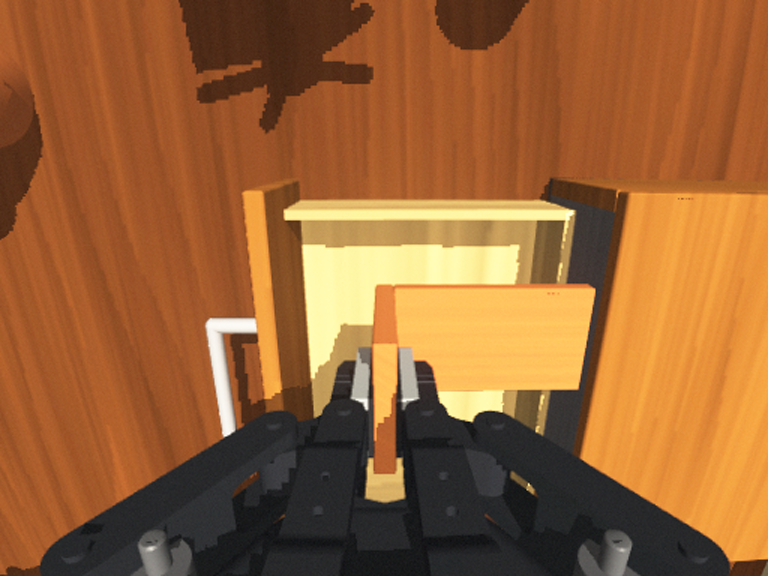

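Run:
```python
from h import *
f=grab_frame("wrist")
print("left wall top inner",onz(f,uncrop([(305,218),(560,219)],(0,0),1.5),.062))
print("panel top inner",onz(f,uncrop([(299,181)],(0,0),1.5),.103), "floor/wall left",onz(f,uncrop([(303,245),(518,245)],(0,0),1.5),.012),"back wall inner top",onz(f,uncrop([(566,225),(545,430)],(0,0),1.5),.062))
```

```text
left wall top inner [[0.5367 0.1941 0.062 ]
 [0.6994 0.1895 0.062 ]]
panel top inner [[0.5433 0.2197 0.103 ]] floor/wall left [[0.5235 0.1658 0.012 ]
 [0.6898 0.1615 0.012 ]] back wall inner top [[0.7037 0.1856 0.062 ]
 [0.706  0.0279 0.062 ]]
```

```bash
python3 -m handwheel '0 -2 40 0 0 0 0;0 -2 80 0 0 0 0;0 -2 110 0 0 0 0;0 -2 124 0 0 0 0;0 -2 130 0 0 0 0;0 -2 135 0 0 0 0;0 -2 137 0 0 0 0;0 -2 137 0 0 0 0'
```

```text
clock: 13.22
tcp_pos: [0.5876, 0.1568, 0.0441]
orientation: [-3.14, 0.038, -0.004]
contact_force: [-0.3, 0.5, -5.7]
grip_width: 0.0071
```

```bash
python3 -m handwheel '0 0 1 0 0 0 0;0 0 2 0 0 0 0;0 0 2 0 0 0 0;0 0 2 0 0 0 0;0 0 2 0 0 0 30;0 0 2 0 0 0 30;0 0 2 0 0 0 30;0 0 -40 0 0 0 40;0 0 -90 0 0 0 40;0 0 -140 0 0 0 40;0 0 -140 0 0 0 0;0 0 -140 0 0 0 0'
python3 - <<'E'
from h import *
f=grab_frame("wrist");crop(f,(0,0,512,384),1.5,"j_w.png")
for k,(x,y,a) in dict(B=(.4273,-.3125,3.8),C=(.4274,-.4023,1.6)).items():
    c,s=np.cos(np.radians(a)),np.sin(np.radians(a)); d=-.008-.035
    print(k); delta([x+d*c,y+d*s,.070],down(a))
t=grab_frame("top");crop(t,(290,190,420,270),6,"j_br.png")
E
```

```text
clock: 14.72
tcp_pos: [0.5867, 0.1566, 0.1833]
orientation: [-3.14, 0.038, -0.002]
contact_force: [-0.2, 0.4, -0.4]
grip_width: 0.0044
B
shift mm [-190.2985  476.7067  112.0945] rot deg [-0.0555  0.0141 -5.1864]
C
shift mm [-188.1435  564.8311  112.0096] rot deg [-0.0552  0.0152 -2.9864]
```

View pics/j_w.png

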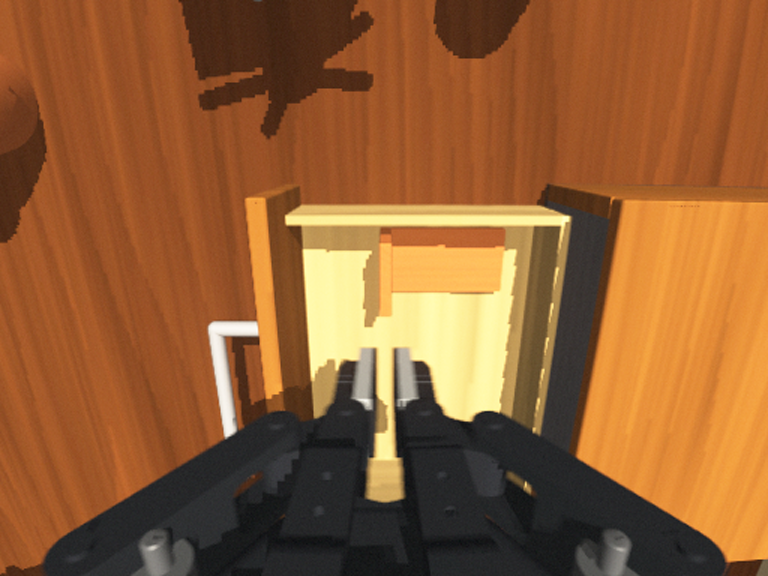

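View pics/j_br.png

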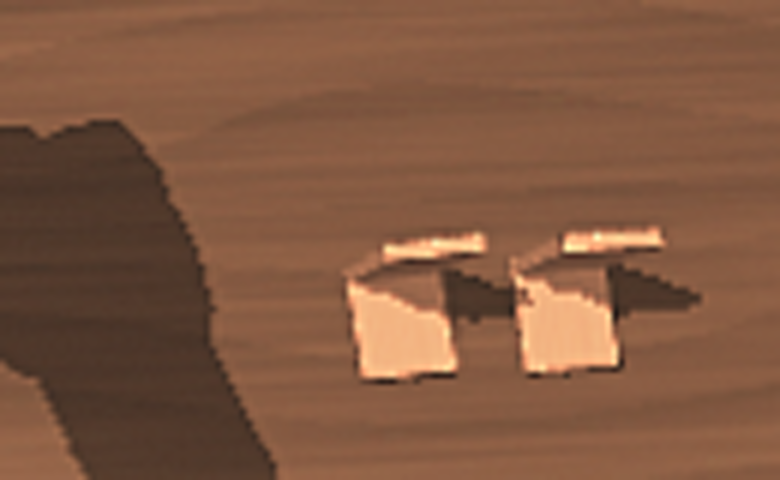

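```bash
python3 -m handwheel '-20 50 0 0 0 -1 0;-43 107 0 0 0 -2 0;-66 165 0 0 0 -3 0;-89 223 0 0 0 -4 0;-112 280 0 0 0 -5 0;-135 338 0 0 0 -5.2 0;-158 396 0 0 0 -5.2 0;-180 450 0 0 0 -5.2 0;-190 477 0 0 0 -5.2 0;-190 477 30 0 0 -5.2 0;-190 477 80 0 0 -5.2 0;-190 477 112 0 0 -5.2 0'
python3 -m handwheel '0 0 0 0 0 0 0'
python3 - <<'E'
from h import *
x,y,a=.4273,-.3125,3.8
c,s=np.cos(np.radians(a)),np.sin(np.radians(a)); d=-.008-.035
delta([x+d*c,y+d*s,.070],down(a)); print(pose()[2]["contact_force"])
f=grab_frame("wrist");crop(f,(0,0,512,384),1.5,"k_w.png")
E
```

```text
clock: 16.32
tcp_pos: [0.384, -0.3147, 0.0677]
orientation: [-3.137, -0.104, 0.003]
contact_force: [0.8, -0.2, 0.5]
grip_width: -0.0001
clock: 16.45
tcp_pos: [0.3832, -0.3143, 0.068]
orientation: [-3.136, -0.103, 0.007]
contact_force: [0.8, -0.2, 0.3]
grip_width: -0.0002
shift mm [ 1.1033  1.1122 -2.0011] rot deg [-0.2597  0.2608 -0.0327]
[ 0.7789 -0.1594  0.3347]
```

View pics/k_w.png

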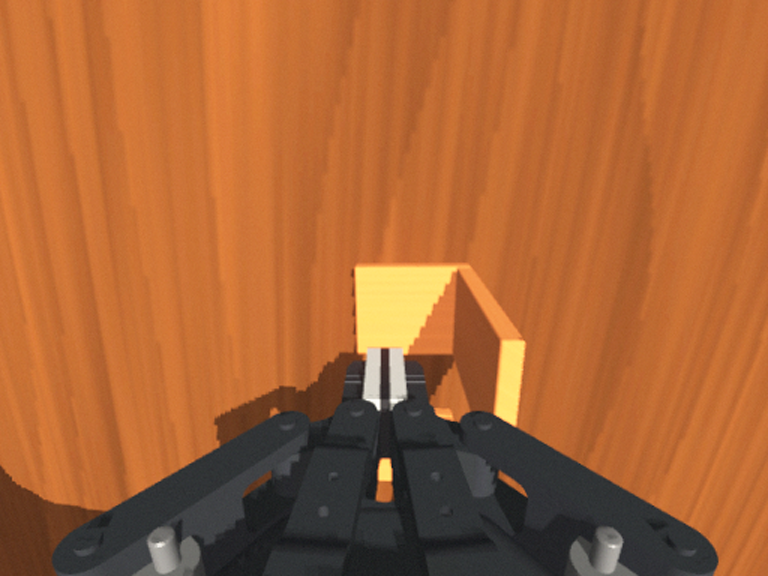

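```bash
python3 -m handwheel '5 1 -3 0 0 0 0;12 1 -3 0 0 0 0;20 1 -3 0 0 0 0;26 1 -3 0 0 0 0;33 1 -3 0 0 0 0;40 1 -3 0 0 0 0;46 1 -3 0 0 0 0;52 1 -3 0 0 0 0;58 1 -3 0 0 0 0;64 1 -3 0 0 0 0;64 1 -3 0 0 0 0;64 1 -3 0 0 0 0'
python3 - <<'E'
from h import *
print(pose()[2]["contact_force"])
f=grab_frame("wrist");crop(f,(0,0,512,384),1.5,"l_w.png")
E
```

```text
clock: 18.0
tcp_pos: [0.4493, -0.3123, 0.0737]
orientation: [-3.138, -0.104, -0.002]
contact_force: [0.1, -0.3, 0.3]
grip_width: 0.0003
[ 0.1158 -0.2541  0.2547]
```

View pics/l_w.png

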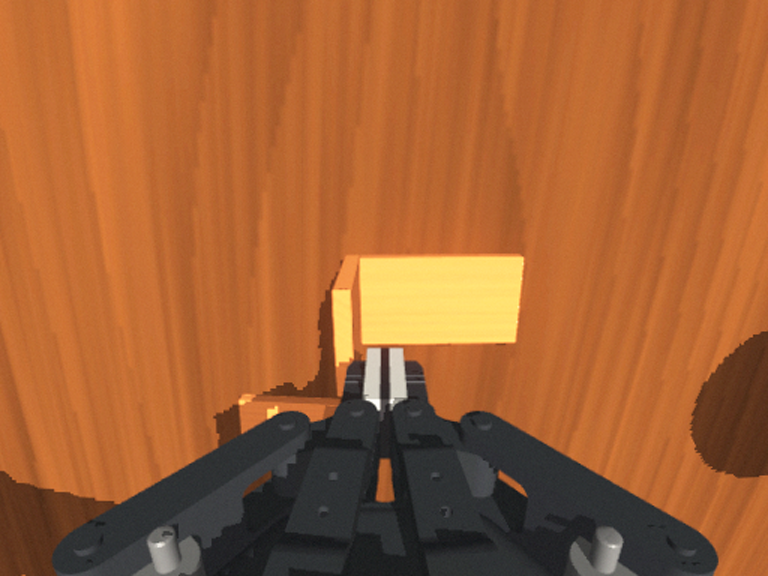

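Run:
```python
from h import *
f=grab_frame("wrist")
q=onz(f,uncrop([(332,290),(352,290)],(0,0),1.5),.06)
g=onz(f,uncrop([(360,255),(523,256),(517,343)],(0,0),1.5),.008)
d=g[2]-g[1];a1=np.degrees(np.arctan2(d[1],d[0]))+90;a2=np.degrees(np.arctan2(*(g[1]-g[0])[[1,0]]))
print(q,g,a1,a2)
a=np.radians((a1+a2)/2);p=q.mean(0)+.025*np.array([np.sin(a),-np.cos(a),0]);print(p)
delta([p[0],p[1],.03],down(np.degrees(a)))
```

```text
[[ 0.4259 -0.2866  0.06  ]
 [ 0.4339 -0.2861  0.06  ]] [[ 0.4342 -0.2845  0.008 ]
 [ 0.5194 -0.2793  0.008 ]
 [ 0.5247 -0.3294  0.008 ]] 6.056004153295305 3.4862891151436877
[ 0.432  -0.3113  0.06  ]
shift mm [-17.1706  -2.1377  43.6577] rot deg [-0.082  -0.0804 -0.9925]
```

```bash
python3 -m handwheel '0 0 -15 0 0 0 50;-17 -2 -15 0 0 0 50;-17 -2 -10 0 0 0 50;-17 -2 10 0 0 0 50;-17 -2 30 0 0 0 50;-17 -2 43 0 0 0 50;-17 -2 43 0 0 0 50;-17 -2 43 0 0 0 0;-17 -2 43 0 0 0 0;-17 -2 43 0 0 0 0;-17 -2 43 0 0 0 0' 60
python3 -m handwheel '0 0 -30 0 0 0 0;0 0 -80 0 0 0 0;0 0 -150 0 0 0 0;0 0 -150 0 0 0 0;0 0 -150 0 0 0 0'
python3 - <<'E'
from h import *
f=grab_frame("wrist");crop(f,(0,0,512,384),1.5,"m_w.png")
delta([.584,.0805,.18],down(-1.4))
E
```

```text
clock: 19.48
tcp_pos: [0.4328, -0.3117, 0.0313]
orientation: [-3.139, -0.104, -0.004]
contact_force: [-0.9, 0.8, 6.5]
grip_width: 0.0071
clock: 20.1
tcp_pos: [0.4319, -0.3107, 0.18]
orientation: [-3.137, -0.105, -0.002]
contact_force: [0.4, 0.6, -5.2]
grip_width: 0.0072
shift mm [ 178.4842 -379.7449    0.1761] rot deg [-0.1845  0.0488  5.2386]
```

View pics/m_w.png

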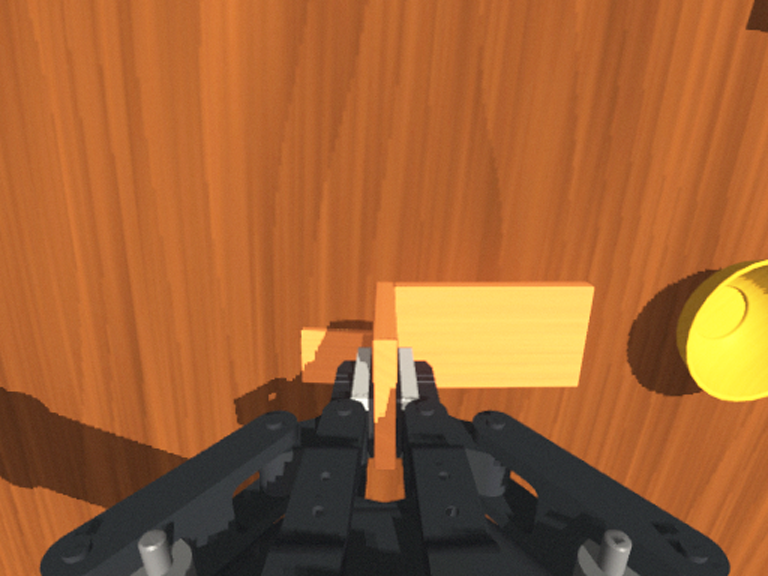

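```bash
python3 -m handwheel '20 -43 0 0 0 1 0;46 -98 0 0 0 2 0;72 -152 0 0 0 3 0;97 -207 0 0 0 4 0;123 -261 0 0 0 5 0;148 -315 0 0 0 5.2 0;168 -357 0 0 0 5.2 0;178 -379 0 0 0 5.2 0;178 -379 0 0 0 5.2 0;178 -379 0 0 0 5.2 0;178 -379 0 0 0 5.2 0'
python3 - <<'E'
from h import *
delta([.584,.0805,.044],down(-1.4))
f=grab_frame("wrist");crop(f,(0,0,512,384),1.5,"n_w.png")
t=grab_frame("top");crop(t,(290,190,420,270),6,"n_br.png")
E
```

```text
clock: 21.52
tcp_pos: [0.5842, 0.0763, 0.1812]
orientation: [-3.141, 0.043, -0.001]
contact_force: [-0.1, -0.1, -5.6]
grip_width: 0.0068
shift mm [ -0.3601  -4.0964 137.1604] rot deg [-0.046  -0.0329 -0.1702]
```

View pics/n_w.png

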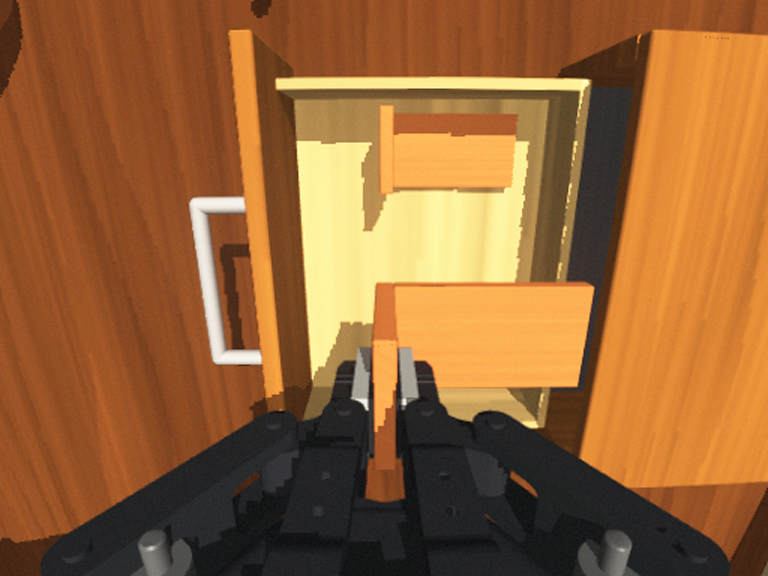

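View pics/n_br.png

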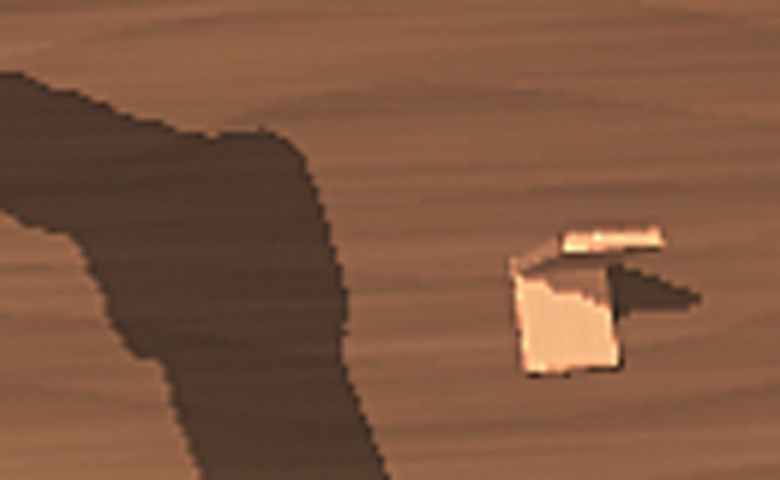

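```bash
python3 -m handwheel '0 -3 40 0 0 0 0;0 -3 80 0 0 0 0;0 -3 110 0 0 0 0;0 -3 124 0 0 0 0;0 -3 132 0 0 0 0;0 -3 137 0 0 0 0;0 -3 138 0 0 0 0;0 -3 138 0 0 0 0'
python3 -m handwheel '0 0 1 0 0 0 0;0 0 1 0 0 0 0;0 0 1 0 0 0 30;0 0 1 0 0 0 30;0 0 1 0 0 0 30;0 0 -40 0 0 0 40;0 0 -90 0 0 0 40;0 0 -140 0 0 0 40;0 0 -140 0 0 0 0;0 0 -140 0 0 0 0'
python3 - <<'E'
from h import *
f=grab_frame("wrist");crop(f,(0,0,512,384),1.5,"o_w.png")
for k,(x,y,a) in dict(C=(.4274,-.4023,1.6)).items():
    c,s=np.cos(np.radians(a)),np.sin(np.radians(a)); d=-.008-.035
    print(k); delta([x+d*c,y+d*s,.070],down(a))
t=grab_frame("top");crop(t,(290,190,420,270),6,"o_br.png")
E
```

```text
clock: 22.62
tcp_pos: [0.5855, 0.0817, 0.0441]
orientation: [-3.14, 0.038, -0.004]
contact_force: [0.1, -0.4, -4.7]
grip_width: 0.0068
clock: 23.88
tcp_pos: [0.5845, 0.0816, 0.1831]
orientation: [-3.14, 0.038, -0.002]
contact_force: [-0.8, -0.3, 0.2]
grip_width: 0.0043
C
shift mm [-187.7754  489.8479  111.8503] rot deg [-0.0692  0.0175 -2.9848]
```

View pics/o_w.png

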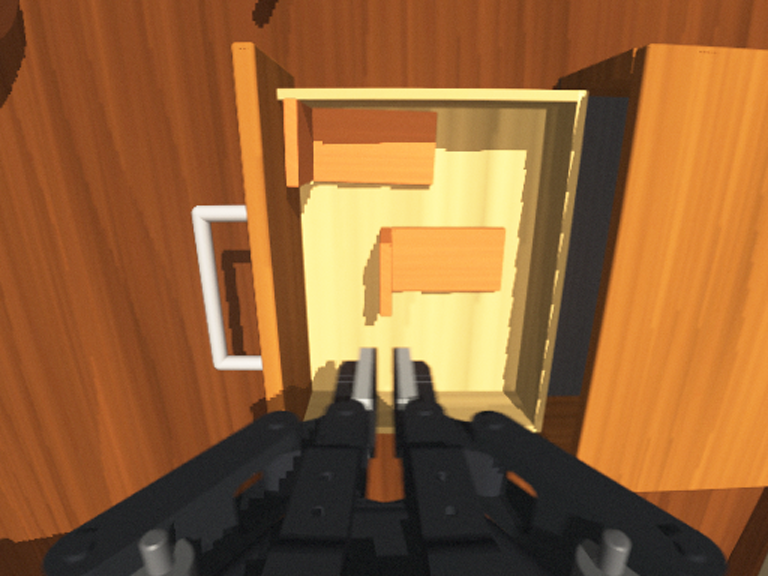

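View pics/o_br.png

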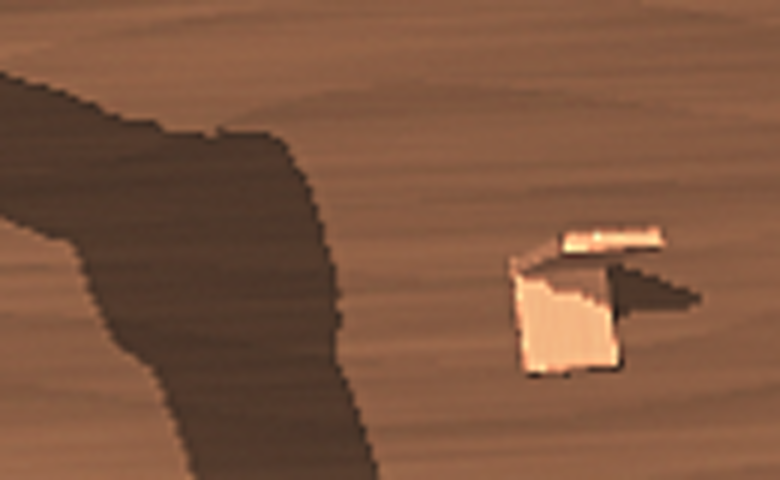

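Bracket A, at (360,145), has slid about 45 mm toward the front panel, which is most likely the announced knock. It still lies flat on its long leg. B lies well at (440,260) and C is unchanged, so on to C.

```bash
python3 -m handwheel '-20 50 0 0 0 -1 0;-43 110 0 0 0 -2 0;-66 170 0 0 0 -3 0;-89 228 0 0 0 -3 0;-112 286 0 0 0 -3 0;-135 344 0 0 0 -3 0;-158 402 0 0 0 -3 0;-180 460 0 0 0 -3 0;-188 490 0 0 0 -3 0;-188 490 30 0 0 -3 0;-188 490 80 0 0 -3 0;-188 490 112 0 0 -3 0'
python3 -m handwheel '0 0 0 0 0 0 0'
python3 - <<'E'
from h import *
x,y,a=.4274,-.4023,1.6
c,s=np.cos(np.radians(a)),np.sin(np.radians(a)); d=-.008-.035
delta([x+d*c,y+d*s,.070],down(a)); print(pose()[2]["contact_force"])
f=grab_frame("wrist");crop(f,(0,0,512,384),1.5,"p_w.png")
E
```

```text
clock: 25.48
tcp_pos: [0.3836, -0.4025, 0.0672]
orientation: [-3.137, -0.043, 0.003]
contact_force: [0.9, -0.8, 0.6]
grip_width: 0.0001
clock: 25.6
tcp_pos: [0.383, -0.402, 0.0675]
orientation: [-3.136, -0.043, 0.007]
contact_force: [-0.9, -0.5, -0.1]
grip_width: -0.0001
shift mm [ 1.3625  1.5435 -2.5362] rot deg [-0.317   0.2359 -0.0208]
[-0.8884 -0.5056 -0.146 ]
```

View pics/p_w.png

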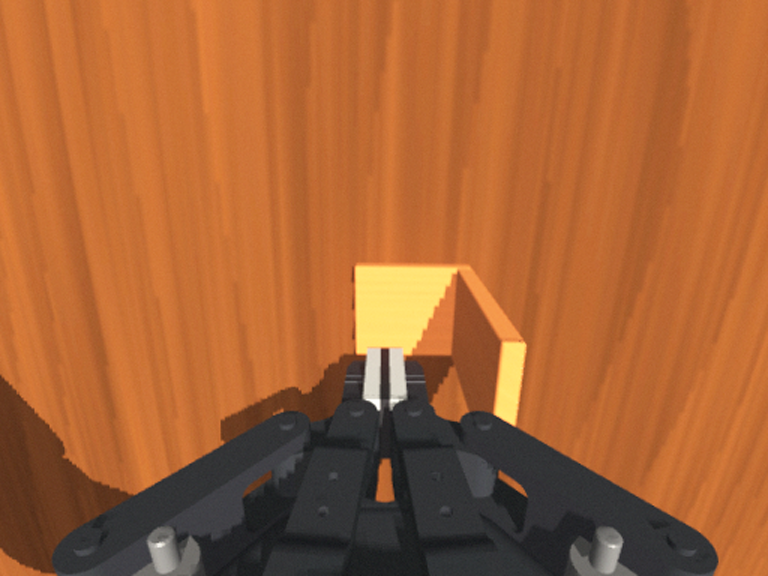

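```bash
python3 -m handwheel '5 1 -3 0 0 0 0;12 1 -3 0 0 0 0;20 1 -3 0 0 0 0;26 1 -3 0 0 0 0;33 1 -3 0 0 0 0;40 1 -3 0 0 0 0;46 1 -3 0 0 0 0;52 1 -3 0 0 0 0;58 1 -3 0 0 0 0;64 1 -3 0 0 0 0;64 1 -3 0 0 0 0;64 1 -3 0 0 0 0'
python3 - <<'E'
from h import *
print(pose()[2]["contact_force"])
f=grab_frame("wrist");crop(f,(0,0,512,384),1.5,"q_w.png")
E
```

```text
clock: 27.15
tcp_pos: [0.4489, -0.403, 0.0735]
orientation: [-3.14, -0.044, -0.002]
contact_force: [-0.2, 0.0, -0.1]
grip_width: 0.0
[-0.2318  0.0258 -0.1101]
```

View pics/q_w.png

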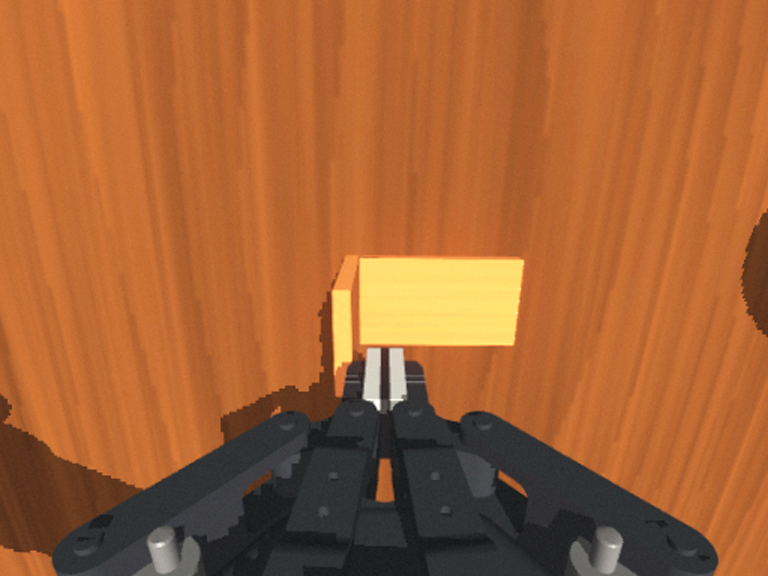

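C lies on its long leg, with the plate top at (342,290), the same geometry relative to the tool as B had.

```bash
python3 -m handwheel '0 0 -15 0 0 0 50;-17 -1 -15 0 0 0 50;-17 -1 -10 0 0 0 50;-17 -1 10 0 0 0 50;-17 -1 30 0 0 0 50;-17 -1 43 0 0 0 50;-17 -1 43 0 0 0 50;-17 -1 43 0 0 0 0;-17 -1 43 0 0 0 0;-17 -1 43 0 0 0 0;-17 -1 43 0 0 0 0' 60
python3 -m handwheel '0 0 -30 0 0 0 0;0 0 -80 0 0 0 0;0 0 -150 0 0 0 0;0 0 -150 0 0 0 0;0 0 -150 0 0 0 0'
python3 - <<'E'
from h import *
f=grab_frame("wrist");crop(f,(0,0,512,384),1,"r_w.png")
delta([.582,.009,.18],down(-1.4))
E
```

```text
clock: 28.58
tcp_pos: [0.4324, -0.4029, 0.0313]
orientation: [-3.141, -0.044, -0.004]
contact_force: [-0.8, -0.8, 5.7]
grip_width: 0.007
clock: 29.2
tcp_pos: [0.4318, -0.4016, 0.1798]
orientation: [-3.139, -0.045, -0.002]
contact_force: [1.2, 1.4, -4.3]
grip_width: 0.0073
shift mm [ 162.4071 -405.653     0.1991] rot deg [-0.2144  0.036   3.0384]
```

View pics/r_w.png

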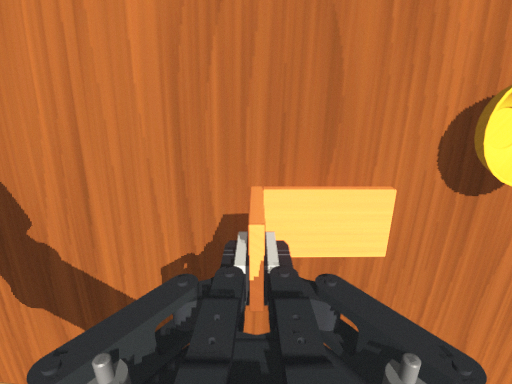

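```bash
python3 -m handwheel '20 -50 0 0 0 1 0;42 -104 0 0 0 2 0;64 -160 0 0 0 3 0;86 -216 0 0 0 3 0;108 -270 0 0 0 3 0;130 -325 0 0 0 3 0;150 -375 0 0 0 3 0;162 -405 0 0 0 3 0;162 -405 0 0 0 3 0;162 -405 0 0 0 3 0;162 -405 0 0 0 3 0'
python3 - <<'E'
from h import *
delta([.582,.009,.044],down(-1.4))
f=grab_frame("wrist");crop(f,(0,0,512,384),1.5,"s_w.png")
E
```

```text
clock: 30.62
tcp_pos: [0.5816, 0.0052, 0.1806]
orientation: [-3.141, 0.042, 0.0]
contact_force: [0.3, -0.1, -4.2]
grip_width: 0.0073
shift mm [  0.3205  -3.6831 136.563 ] rot deg [-0.0387  0.0128 -0.1317]
```

View pics/s_w.png

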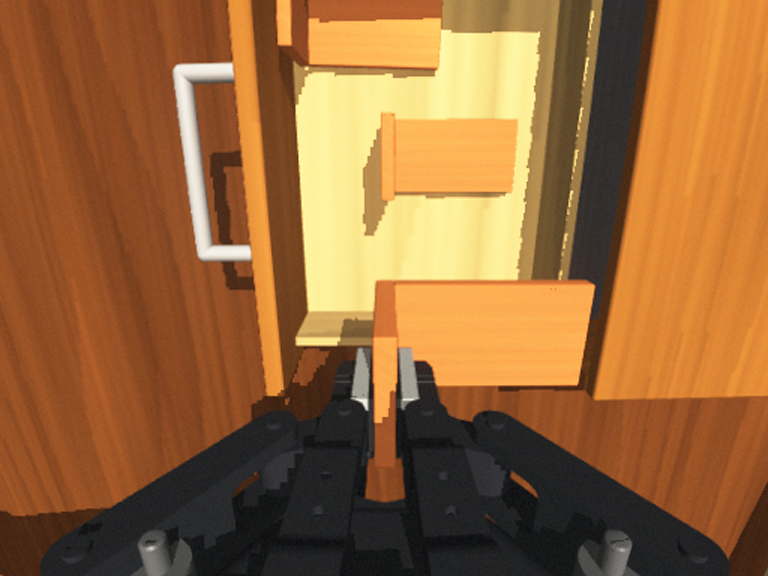

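```bash
python3 - <<'E'
from h import *
f=grab_frame("wrist")
print(onz(f,uncrop([(300,338),(297,346)],(0,0),1.5),.062))
E
python3 -m handwheel '0 -4 40 0 0 0 0;0 -4 60 0 0 0 0;0 -4 60 0 0 0 0'
```

```text
[[ 0.521  -0.0373  0.062 ]
 [ 0.5183 -0.0435  0.062 ]]
clock: 31.1
tcp_pos: [0.5814, 0.0104, 0.12]
orientation: [-3.141, 0.039, 0.003]
contact_force: [-0.1, -0.7, -3.5]
grip_width: 0.0072
```

Clear of the wall by about 20 mm; lowering.

```bash
python3 -m handwheel '0 1 30 0 0 0 0;0 1 55 0 0 0 0;0 1 68 0 0 0 0;0 1 75 0 0 0 0;0 1 77 0 0 0 0;0 1 77 0 0 0 0'
python3 -m handwheel '0 0 1 0 0 0 0;0 0 1 0 0 0 0;0 0 1 0 0 0 30;0 0 1 0 0 0 30;0 0 1 0 0 0 30;0 0 -40 0 0 0 40;0 0 -90 0 0 0 40;0 0 -140 0 0 0 40;0 0 -140 0 0 0 0;0 0 -140 0 0 0 0'
python3 - <<'E'
from h import *
f=grab_frame("wrist");crop(f,(0,0,512,384),1.5,"t_w.png")
f=grab_frame("side");crop(f,(230,120,420,290),4,"t_s.png")
E
```

```text
clock: 31.85
tcp_pos: [0.5834, 0.0099, 0.045]
orientation: [-3.14, 0.038, -0.004]
contact_force: [-0.5, -0.0, -4.1]
grip_width: 0.0068
clock: 33.1
tcp_pos: [0.5823, 0.01, 0.1841]
orientation: [-3.139, 0.038, -0.002]
contact_force: [-0.9, 0.8, 0.3]
grip_width: 0.0041
```

View pics/t_w.png

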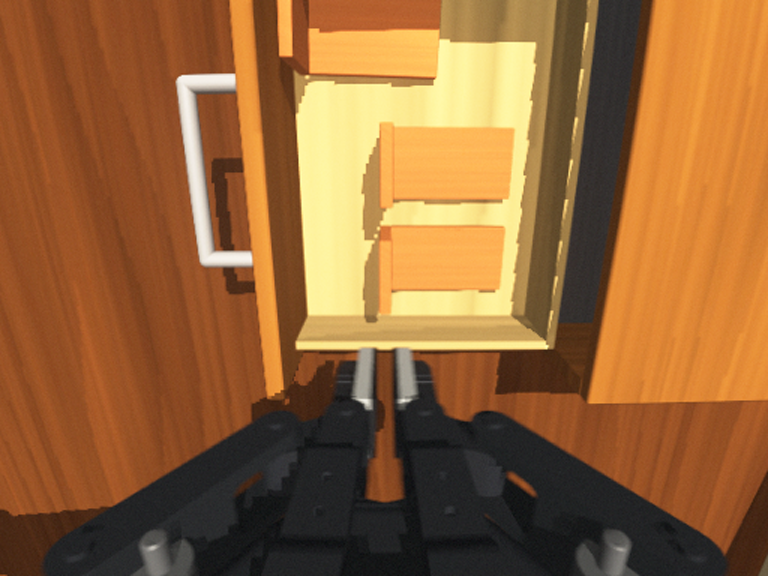

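View pics/t_s.png

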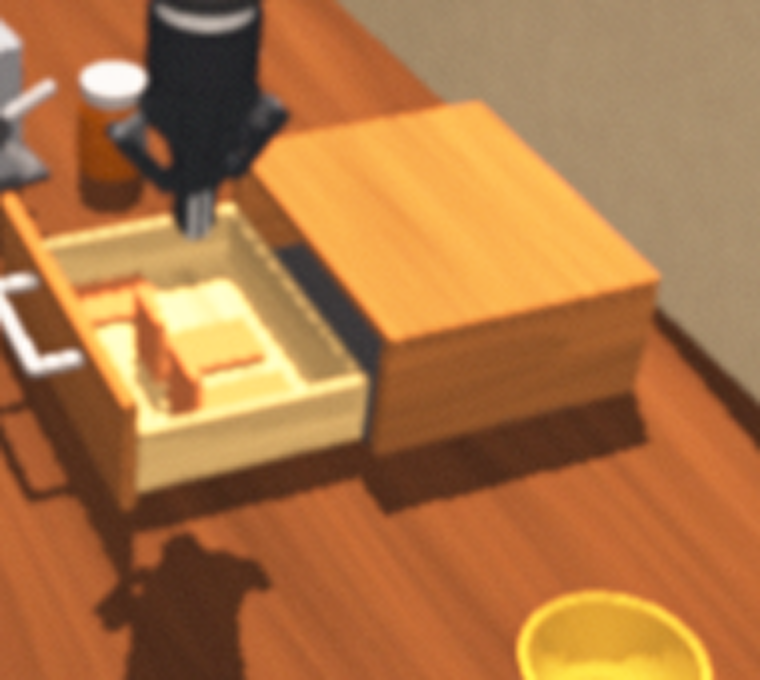

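All three brackets lie flat in the drawer with their short legs up. In the wrist view A is at (360,40), B at (445,160) and C at (440,258). Next I grip the handle again and push the drawer shut.

Run:
```python
from h import *
delta([.4755,.0837,.062],down(-1.4))
f=grab_frame("wrist")
print(onz(f,uncrop([(187,84),(207,257)],(0,0),1.5),.083))
```

```text
shift mm [-107.8883  -70.9948  121.2666] rot deg [-0.0689  0.0429  0.0081]
[[0.4761 0.129  0.083 ]
 [0.4727 0.0316 0.083 ]]
```

```bash
python3 -m handwheel '-50 -33 0 0 0 0 26;-100 -66 0 0 0 0 26;-108 -71 0 0 0 0 26;-108 -71 30 0 0 0 26;-108 -71 70 0 0 0 26;-108 -71 95 0 0 0 26;-108 -71 110 0 0 0 26;-108 -71 119 0 0 0 26;-108 -71 119 0 0 0 26;-108 -71 119 0 0 0 0;-108 -71 119 0 0 0 0;-108 -71 119 0 0 0 0' 60
python3 -m handwheel '10 0 0 0 0 0 0;28 0 0 0 0 0 0;48 0 0 0 0 0 0;68 0 0 0 0 0 0;88 0 0 0 0 0 0;108 0 0 0 0 0 0;128 0 0 0 0 0 0;146 0 0 0 0 0 0;160 0 0 0 0 0 0;170 0 0 0 0 0 0;176 0 0 0 0 0 0;176 0 0 0 0 0 0'
python3 - <<'E'
from h import *
print(pose()[2]["contact_force"])
E
```

```text
clock: 34.75
tcp_pos: [0.4769, 0.0836, 0.0659]
orientation: [-3.139, 0.039, -0.004]
contact_force: [-1.8, -1.7, 5.3]
grip_width: 0.0074
clock: 36.25
tcp_pos: [0.6536, 0.0791, 0.0659]
orientation: [-3.14, 0.038, -0.006]
contact_force: [1.8, -1.2, 4.1]
grip_width: 0.0074
[ 1.7583 -1.2334  4.0906]
```

```bash
python3 -m handwheel '3 0 0 0 0 0 0;6 0 0 0 0 0 0;9 0 0 0 0 0 0;11 0 0 0 0 0 0;11 0 0 0 0 0 0'
python3 -m handwheel '1 0 0 0 0 0 0;2 0 0 0 0 0 0;3 0 0 0 0 0 0;3 0 0 0 0 0 0'
```

```text
clock: 36.88
tcp_pos: [0.6635, 0.0789, 0.066]
orientation: [-3.14, 0.039, -0.003]
contact_force: [-0.5, -0.2, 5.2]
grip_width: 0.0081
clock: 37.38
tcp_pos: [0.664, 0.0789, 0.0659]
orientation: [-3.139, 0.039, 0.005]
contact_force: [-7.0, -1.2, 12.7]
grip_width: 0.0074
```

```bash
python3 -m handwheel '1 0 0 0 0 0 0;2 0 0 0 0 0 0;2 0 0 0 0 0 0'
python3 -m handwheel '-1 0 0 0 0 0 0;-1 0 0 0 0 0 26;-1 0 0 0 0 0 26;-1 0 0 0 0 0 26;-1 0 -50 0 0 0 26;-1 0 -100 0 0 0 26;-1 0 -150 0 0 0 0;-1 0 -150 0 0 0 0;-1 0 -150 0 0 0 0'
python3 - <<'E'
from h import *
print(pose()[2]["contact_force"])
f=grab_frame("wrist");crop(f,(0,0,512,384),1.5,"u_w.png")
f=grab_frame("side");crop(f,(180,100,410,240),3,"u_s.png")
E
```

```text
clock: 37.75
tcp_pos: [0.664, 0.0789, 0.0659]
orientation: [-3.138, 0.039, 0.012]
contact_force: [-13.9, -1.4, 17.3]
grip_width: 0.0079
clock: 38.88
tcp_pos: [0.6669, 0.079, 0.2149]
orientation: [-3.14, 0.038, -0.001]
contact_force: [-0.7, -0.1, -0.9]
grip_width: 0.0002
[-0.6668 -0.138  -0.9124]
```

View pics/u_w.png

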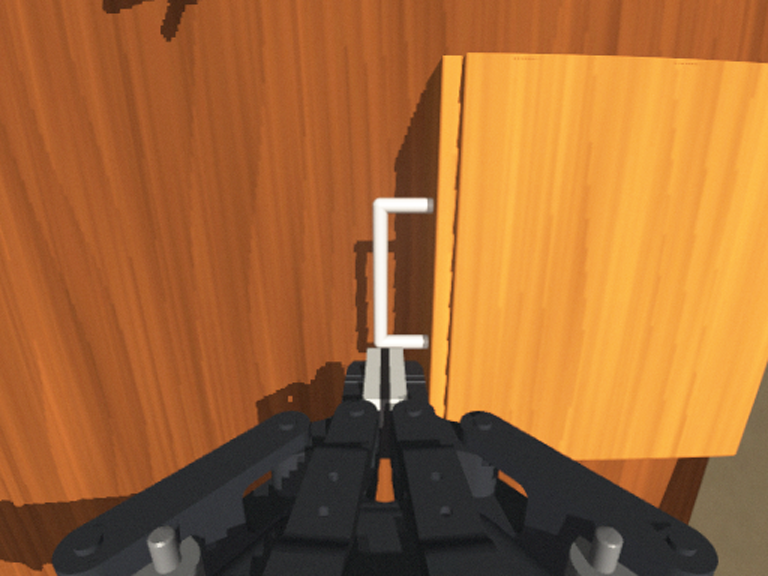

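View pics/u_s.png

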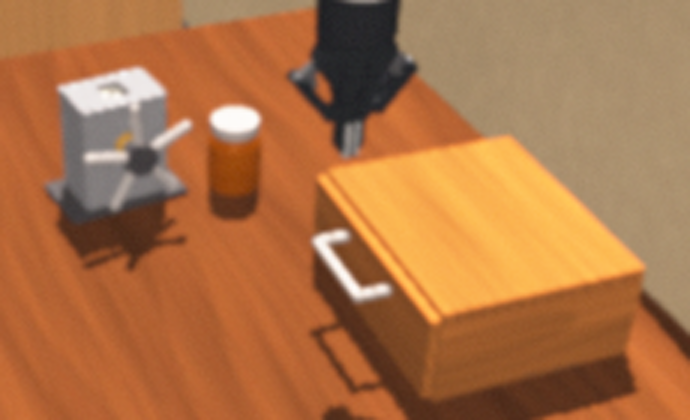

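```bash
python3 - <<'E'
from h import *
f=grab_frame("wrist")
print("handle",onz(f,uncrop([(380,205),(381,342)],(0,0),1.5),.083))
delta([.54,.30,.27],down(6))
E
python3 -m handwheel '-29 -50 -12 0 0 -2 0;-59 -102 -25 0 0 -3.5 0;-88 -153 -40 0 0 -5 0;-118 -206 -50 0 0 -7 0;-132 -224 -55 0 0 -7.4 0;-132 -224 -55 0 0 -7.4 0;-132 -224 -55 0 0 -7.4 0;-132 -224 -55 0 0 -7.4 0'
python3 - <<'E'
from h import *
f=grab_frame("wrist");crop(f,(0,0,512,384),1.5,"v_w.png")
E
```

```text
handle [[0.6638 0.1254 0.083 ]
 [0.6618 0.0259 0.083 ]]
shift mm [-131.7669 -218.065   -55.8069] rot deg [-0.0522  0.072  -7.3903]
clock: 40.02
tcp_pos: [0.5416, 0.3036, 0.2703]
orientation: [-3.137, -0.159, -0.002]
contact_force: [-0.1, 0.6, -0.5]
grip_width: -0.0004
```

View pics/v_w.png

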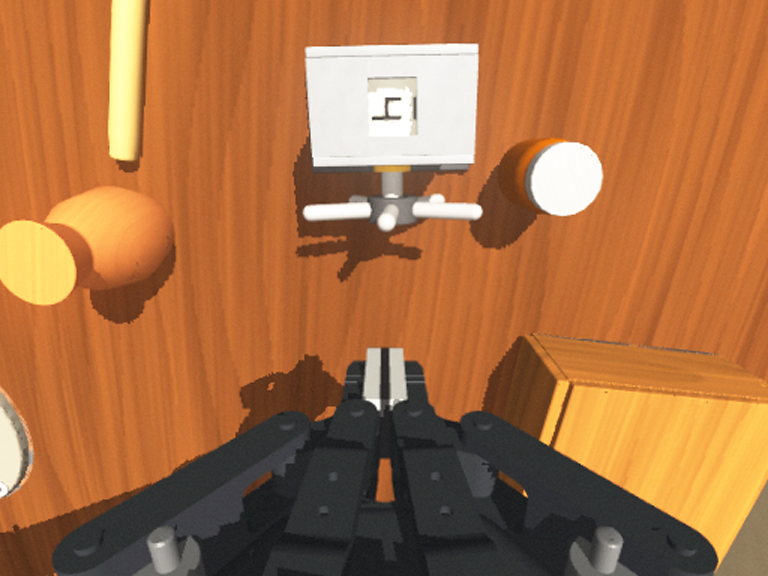

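Run:
```python
from h import *
f=grab_frame("wrist");crop(f,(195,20,330,165),5,"w_w.png")
im=cv2.imread("pics/w_w.png");
g=f["pixels"][45:100,235,:]
d=f["pixels"][45:98,238:288,::-1];cv2.imwrite("pics/w_d.png",cv2.resize(cv2.rotate(d,cv2.ROTATE_90_COUNTERCLOCKWISE),None,fx=6,fy=6,interpolation=cv2.INTER_CUBIC))
```

```text
(no output)
```

View pics/w_w.png

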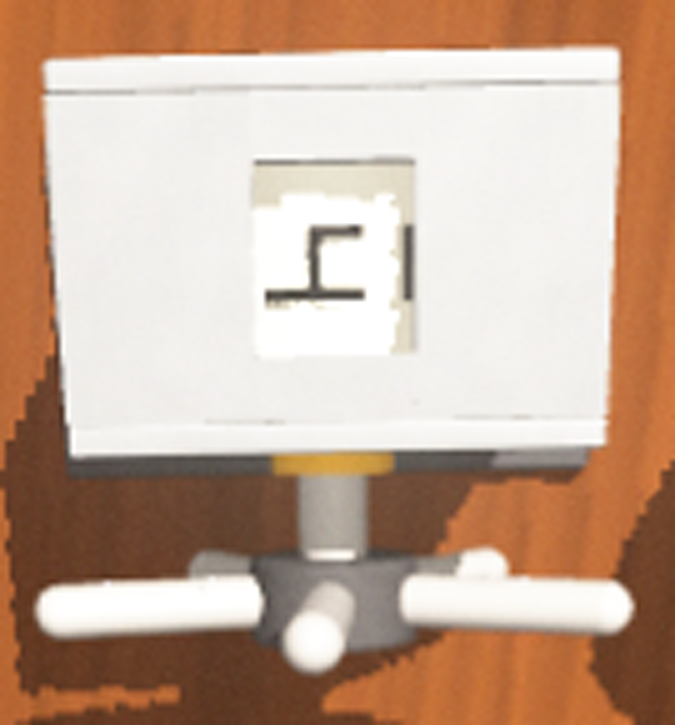

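View pics/w_d.png

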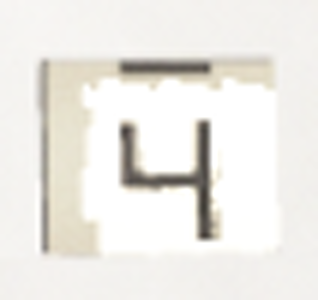

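```bash
cat >> h.py <<'E'
def wheel(p,B):
    x,y,a,th=p; out=[]
    for b in B:
        if b[0]>0:  # spoke: (1,k,rho)
            al=th+np.radians(72*b[1]); q=np.array([b[2]*np.sin(al),0,.085+b[2]*np.cos(al)])
        else: q=np.array([b[1],b[2],.138])
        out.append([x+np.cos(a)*q[0]-np.sin(a)*q[1],y+np.sin(a)*q[0]+np.cos(a)*q[1],q[2]])
    return np.array(out)
CORN=[(0,-.052,.105),(0,.052,.105),(0,.052,.035),(0,-.052,.035)]
E
python3 - <<'E'
from h import *
f=grab_frame("wrist")
B=[(1,0,.064),(1,1,.064),(1,-1,.064),(1,2,.064)]+CORN
uv=uncrop([(313,645),(607,607),(62,611),(487,568),(45,62),(618,48),(605,443),(70,457)],(195,20),5)
x,res=fit(wheel,[(f,B,uv)],[.542,.34,.1,0.0]);print(x,np.degrees(x[2:]),"\n",res)
E
```

```text
[ 0.5439  0.3413  0.1259 -0.0881] [ 7.215  -5.0452] 
 [[ 0.0097 -0.5732]
 [-0.4448 -0.0823]
 [ 0.3324  0.267 ]
 [-0.0248  0.3153]
 [-0.5319 -0.384 ]
 [ 0.4115 -0.4173]
 [ 0.2606  0.7261]
 [-0.0593  0.4604]]
```

Run:
```python
from h import *
delta([.5043,.336,.127],down(7.2))
```

```text
shift mm [-33.7662 -34.8893 143.5344] rot deg [-0.0492 -0.0889 -1.3094]
```

```bash
python3 -m handwheel '-34 -35 0 0 0 -1.3 0;-34 -35 0 0 0 -1.3 0;-34 -35 0 0 0 -1.3 0;-34 -35 40 0 0 -1.3 0;-34 -35 80 0 0 -1.3 0;-34 -35 110 0 0 -1.3 0;-34 -35 130 0 0 -1.3 0;-34 -35 143 0 0 -1.3 0;-34 -35 143 0 0 -1.3 0;-34 -35 143 0 0 -1.3 0'
python3 - <<'E'
from h import *
delta([.5043,.336,.127],down(7.2))
print(pose()[2]["contact_force"])
f=grab_frame("wrist");crop(f,(0,0,512,384),1.5,"x_w.png")
E
```

```text
clock: 41.42
tcp_pos: [0.5043, 0.3375, 0.1288]
orientation: [-3.133, -0.2, -0.005]
contact_force: [0.5, -0.8, 0.0]
grip_width: -0.0001
shift mm [-0.1722  1.5352  1.7548] rot deg [-0.124  -0.1865  0.0905]
[ 0.4704 -0.7966  0.0487]
```

View pics/x_w.png

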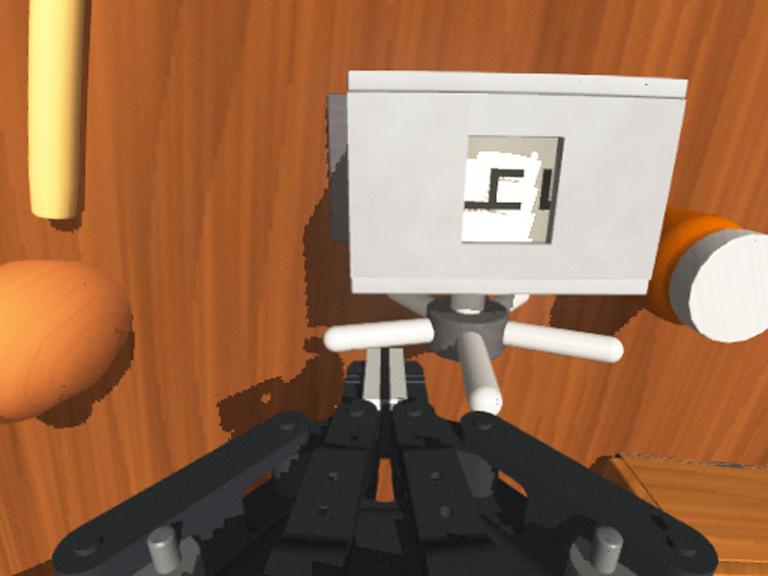

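```bash
python3 -m handwheel '5 1 1 0 0 0 0;11 1 1 0 0 0 0;17 1 1 0 0 0 0;22 1 1 0 0 0 0;27 1 1 0 0 0 0;32 1 1 0 0 0 0;37 1 1 0 0 0 0;42 1 1 0 0 0 0;47 1 1 0 0 0 0;52 1 1 0 0 0 0;56 1 1 0 0 0 0;56 1 1 0 0 0 0'
python3 - <<'E'
from h import *
print(pose()[2]["contact_force"])
f=grab_frame("wrist");crop(f,(0,0,512,384),1.5,"y_w.png")
E
```

```text
clock: 42.98
tcp_pos: [0.5601, 0.3434, 0.1271]
orientation: [-3.134, -0.199, -0.005]
contact_force: [-1.5, -0.5, -0.6]
grip_width: -0.0
[-1.5378 -0.4586 -0.5733]
```

View pics/y_w.png

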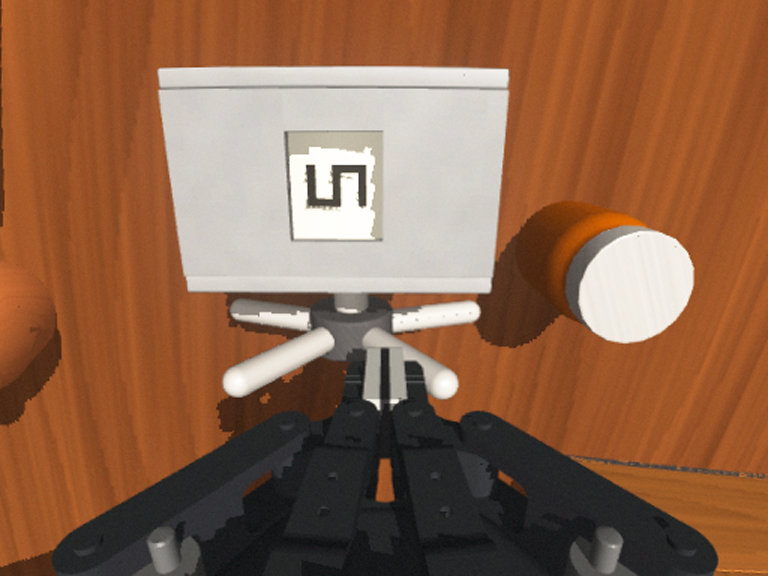

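```bash
python3 -m handwheel '4 0 0 0 0 0 0;8 0 0 0 0 0 0;12 0 0 0 0 0 0;12 0 0 0 0 0 0'
python3 - <<'E'
from h import *
print(pose()[2]["contact_force"])
f=grab_frame("wrist");crop(f,(0,0,512,384),1.5,"z_w.png")
E
```

```text
clock: 43.52
tcp_pos: [0.5718, 0.3449, 0.127]
orientation: [-3.134, -0.2, -0.004]
contact_force: [-1.5, -0.1, 0.5]
grip_width: 0.0002
[-1.4674 -0.1295  0.4504]
```

View pics/z_w.png

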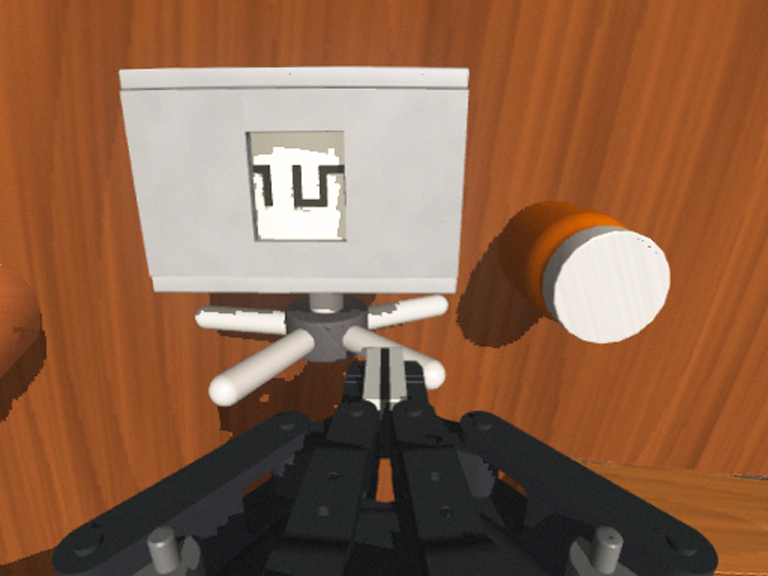

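```bash
python3 -m handwheel '-4 0 0 0 0 0 0;-4 0 -50 0 0 0 0;-4 0 -78 0 0 0 0;-50 0 -78 0 0 0 0;-88 0 -78 0 0 0 0;-88 0 -78 0 0 0 0;-88 0 -40 0 0 0 0;-88 0 -10 0 0 0 0;-88 0 0 0 0 0 0;-88 0 0 0 0 0 0;-88 0 0 0 0 0 0'
python3 - <<'E'
from h import *
print(pose()[2]["contact_force"])
f=grab_frame("wrist");crop(f,(0,0,512,384),1.5,"aa_w.png")
E
```

```text
clock: 44.95
tcp_pos: [0.4849, 0.334, 0.1279]
orientation: [-3.133, -0.199, -0.006]
contact_force: [0.3, -0.3, 0.4]
grip_width: -0.0
[ 0.3004 -0.3054  0.3725]
```

View pics/aa_w.png

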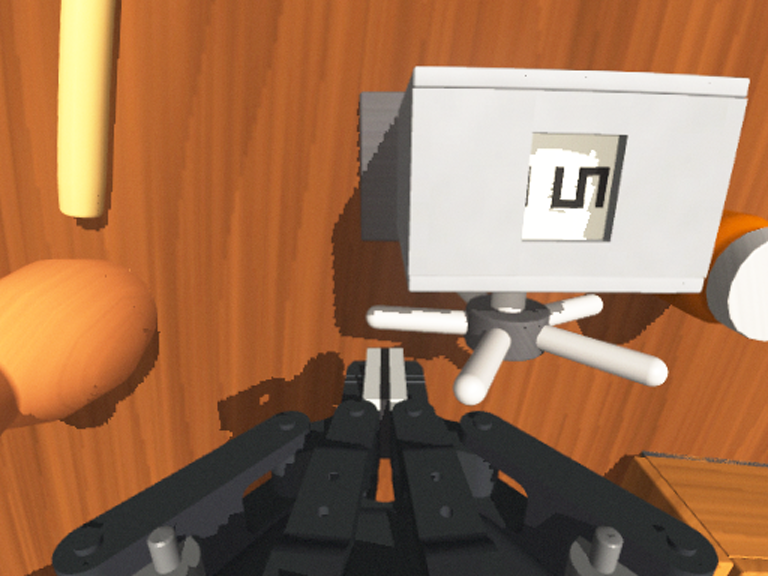

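```bash
python3 -m handwheel '5 0 1 0 0 0 0;11 0 1 0 0 0 0;16 0 1 0 0 0 0;21 0 1 0 0 0 0;26 0 1 0 0 0 0;31 0 1 0 0 0 0;36 0 1 0 0 0 0;41 0 1 0 0 0 0;46 0 1 0 0 0 0;51 0 1 0 0 0 0;57 0 1 0 0 0 0;57 0 1 0 0 0 0'
python3 - <<'E'
from h import *
print(pose()[2]["contact_force"])
f=grab_frame("wrist");crop(f,(0,0,512,384),1.5,"ab_w.png")
E
```

```text
clock: 46.5
tcp_pos: [0.5407, 0.3408, 0.1254]
orientation: [-3.134, -0.2, -0.003]
contact_force: [-1.1, -0.7, -0.5]
grip_width: -0.0
[-1.0731 -0.7426 -0.4622]
```

View pics/ab_w.png

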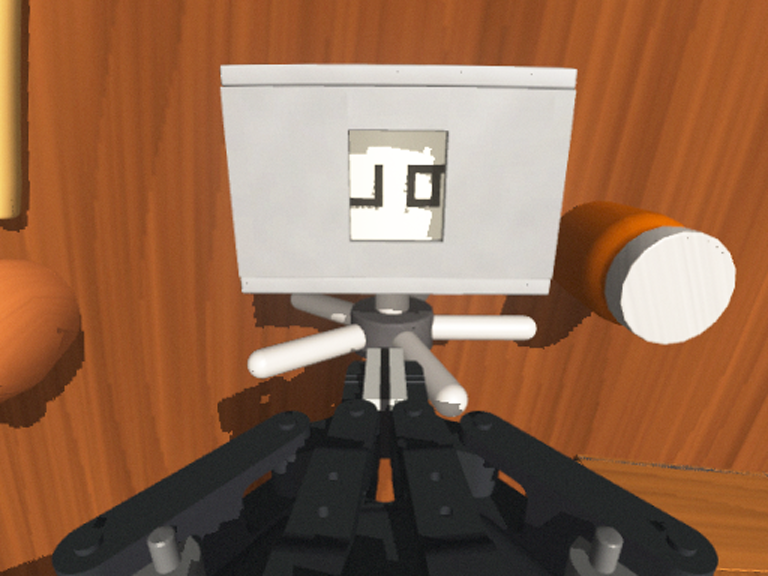

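Run:
```python
from h import *
f=grab_frame("wrist")
B=[(1,0,.064),(1,1,.064),(1,-1,.064),(1,-2,.064)]+CORN
uv=uncrop([(452,399),(524,327),(262,363),(302,303),(221,67),(577,72),(552,294),(242,291)],(0,0),1.5)
x,res=fit(wheel,[(f,B,uv)],[.544,.341,.12,.5]);print(x,np.degrees(x[2:]),"\n",res)
```

```text
[0.5443 0.3405 0.1223 0.3048] [ 7.0082 17.4659] 
 [[-0.454  -0.2701]
 [-0.2277  0.4154]
 [ 1.7089  0.4762]
 [-0.3023 -2.4296]
 [-0.5309 -0.394 ]
 [ 1.1218 -1.8348]
 [-1.5402  1.3832]
 [ 0.6405  2.5169]]
```

```bash
python3 -m handwheel '3 0 0 0 0 0 0;6 0 0 0 0 0 0;9 0 0 0 0 0 0;12 0 0 0 0 0 0;12 0 0 0 0 0 0;12 0 0 0 0 0 0'
python3 - <<'E'
from h import *
f=grab_frame("wrist");crop(f,(100,30,400,290),2.6,"ac_w.png")
E
```

```text
clock: 47.35
tcp_pos: [0.5527, 0.3426, 0.1261]
orientation: [-3.134, -0.2, -0.004]
contact_force: [-1.2, 0.2, -0.2]
grip_width: -0.0003
```

View pics/ac_w.png

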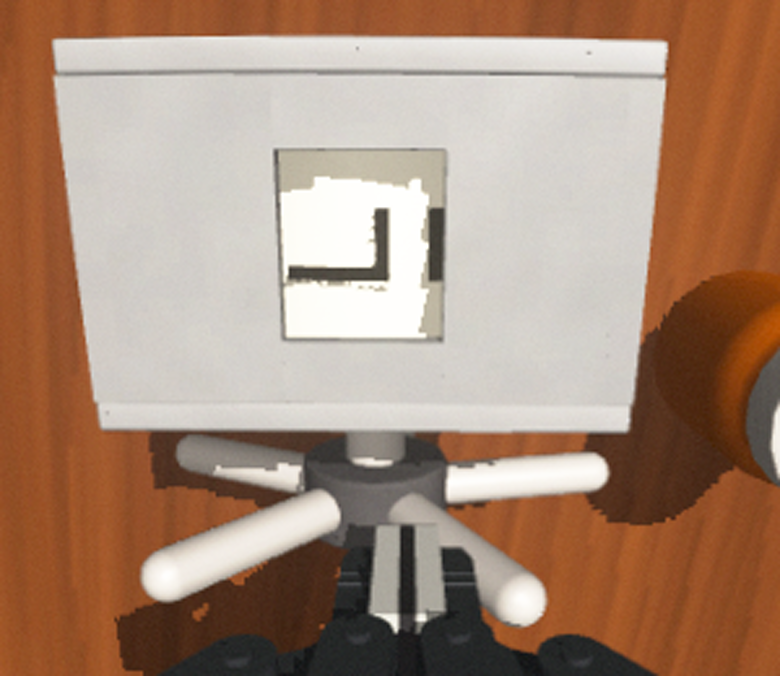

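Run:
```python
from h import *
f=grab_frame("wrist")
B=[(1,0,.064),(1,1,.064),(1,-1,.064),(1,-2,.064)]+CORN
uv=uncrop([(523,596),(588,471),(162,575),(193,454),(53,40),(668,42),(629,431),(102,431)],(100,30),2.6)
x,res=fit(wheel,[(f,B,uv)],[.544,.341,.12,.5]);print(x,np.degrees(x[2:]),"\n",res)
```

```text
[0.544  0.3407 0.1221 0.5272] [ 6.9942 30.2056] 
 [[-0.8054  0.0126]
 [-0.5214 -0.263 ]
 [ 4.3133  0.0434]
 [ 0.5399 -0.091 ]
 [-0.7031 -0.2988]
 [ 0.68   -0.3848]
 [ 0.3437  1.2877]
 [-0.7395  0.3544]]
```

Run:
```python
from h import *
f=grab_frame("wrist")
dr=[]
for th in [.46,.527]:
  p=[.544,.3407,.1221,th]
  for k in range(-2,3):
    dr.append(proj(f,wheel(p,[(1,k,.0),(1,k,.064),])))
c=CORN+[CORN[0]]
dr.append(proj(f,wheel(p,c)))
crop(f,(100,30,400,290),2.6,"ad_w.png",dr)
```

```text
(no output)
```

View pics/ad_w.png

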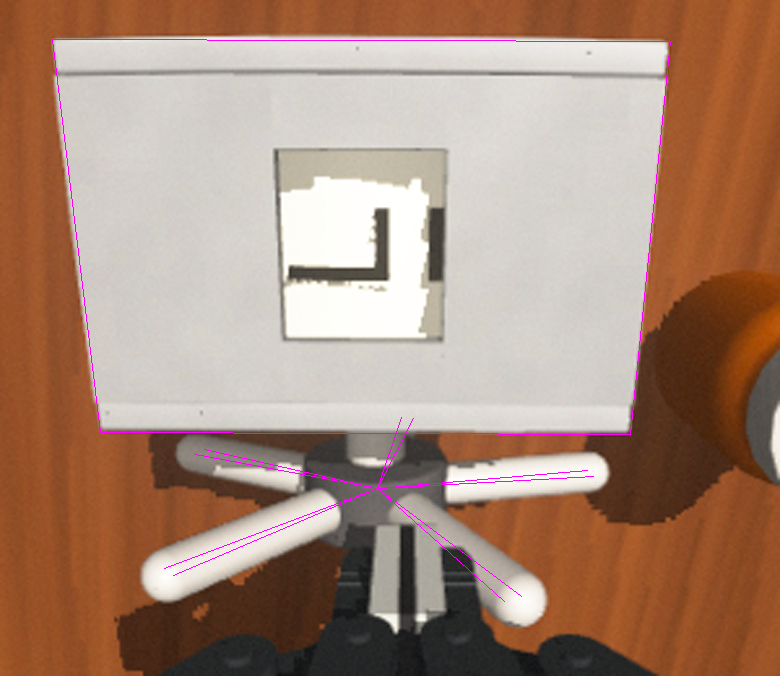

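```bash
python3 -m handwheel '2 0 0 0 0 0 0;4 0 0 0 0 0 0;4 0 0 0 0 0 0;4 0 0 0 0 0 0'
python3 - <<'E'
from h import *
f=grab_frame("wrist")
dr=[]
for th in [.628]:
  p=[.544,.3407,.1221,th]
  for k in range(-2,3):
    dr.append(proj(f,wheel(p,[(1,k,.0),(1,k,.064),])))
crop(f,(100,30,400,290),2.6,"ae_w.png",dr)
E
```

```text
clock: 48.0
tcp_pos: [0.5562, 0.343, 0.1258]
orientation: [-3.134, -0.2, -0.003]
contact_force: [-2.3, 0.6, -1.1]
grip_width: -0.0001
```

View pics/ae_w.png

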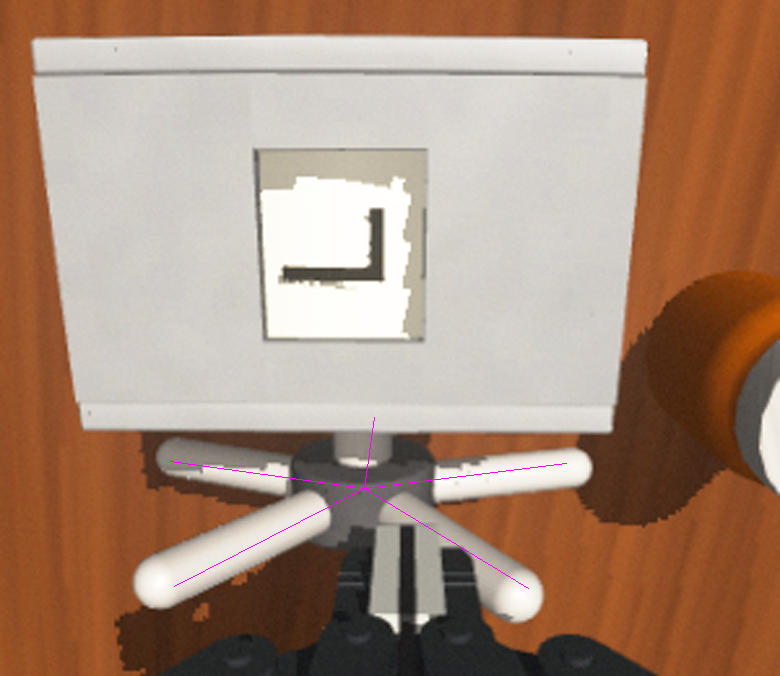

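```bash
python3 -m handwheel '1 0 0 0 0 0 0;2.5 0 0 0 0 0 0;2.5 0 0 0 0 0 0;2.5 0 0 0 0 0 0'
python3 -m handwheel '-5 0 0 0 0 0 0;-5 0 -50 0 0 0 0;-5 0 -110 0 0 0 0;-16 0 -140 0 0 0 0;-16 40 -140 0 0 0 0;-16 40 -140 0 0 0 0;-16 40 -140 0 0 0 0;-16 40 -140 0 0 0 0'
python3 - <<'E'
from h import *
f=grab_frame("wrist")
print(ray(f,[(0,0)])[0])
dr=[]
for th in [.628]:
  p=[.544,.3407,.1221,th]
  for k in range(-2,3):
    dr.append(proj(f,wheel(p,[(1,k,.0),(1,k,.064),])))
dr.append(proj(f,wheel(p,CORN+CORN[:1])))
crop(f,(180,10,360,180),4,"af_w.png",dr)
crop(f,(230,40,310,110),8,"ag_w.png")
E
```

```text
clock: 48.55
tcp_pos: [0.5588, 0.3433, 0.1259]
orientation: [-3.134, -0.2, -0.003]
contact_force: [-2.3, -0.8, -0.5]
grip_width: 0.0002
clock: 49.55
tcp_pos: [0.5474, 0.3025, 0.2655]
orientation: [-3.134, -0.202, -0.003]
contact_force: [0.1, 0.7, -0.1]
grip_width: -0.0002
[0.5364 0.3824 0.4086]
```

View pics/af_w.png

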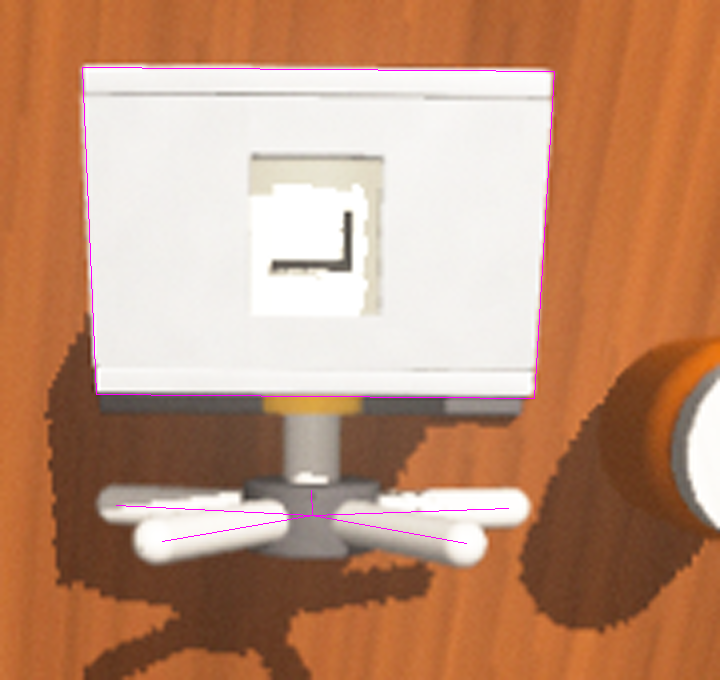

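View pics/ag_w.png

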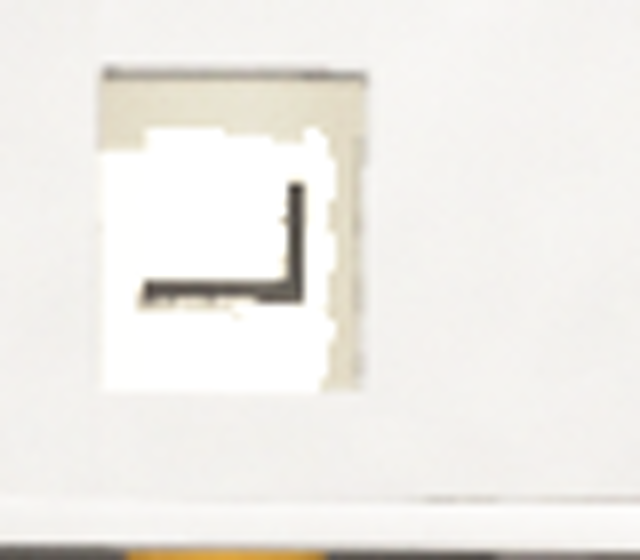

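Run:
```python
from h import *
f=grab_frame("wrist")
B=[(1,0,.064),(1,1,.064),(1,-1,.064),(1,-2,.064)]+CORN
uv=uncrop([(465,543),(509,507),(156,538),(118,503),(83,67),(553,71),(535,396),(97,392)],(180,10),4)
x,res=fit(wheel,[(f,B,uv)],[.544,.341,.12,.6]);print(x,np.degrees(x[2:]),"\n",res)
t=grab_frame("top");cv2.imwrite("pics/ah_t.png",t["pixels"][:,:,::-1])
```

```text
[0.544  0.3409 0.1212 0.6108] [ 6.9442 34.9981] 
 [[-0.6125 -0.0793]
 [ 0.2999  0.1329]
 [ 0.6459  0.3665]
 [-0.1695  0.1305]
 [-0.1584 -0.472 ]
 [ 0.4113 -0.3332]
 [-0.1554  0.1785]
 [-0.2008  0.2527]]
```

View pics/ah_t.png

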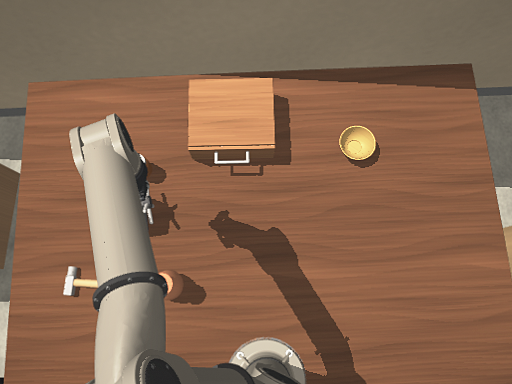

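The wheel fit gives −0.018 rad from target, and the digit sits about 1 mm short of the window's middle. A small nudge should correct that.

```bash
python3 -m handwheel '0 -40 0 0 0 0 0;11 -40 0 0 0 0 0;11 -40 50 0 0 0 0;11 -40 100 0 0 0 0;11 -40 130 0 0 0 0;11 -40 140 0 0 0 0;11 -40 140 0 0 0 0;14 -40 140 0 0 0 0;17 -40 140 0 0 0 0;17.3 -40 140 0 0 0 0;17.3 -40 140 0 0 0 0;17.3 -40 140 0 0 0 0'
python3 -m handwheel '-6 0 0 0 0 0 0;-6 0 -50 0 0 0 0;-6 0 -110 0 0 0 0;-17 0 -140 0 0 0 0;-17 40 -140 0 0 0 0;-17 40 -140 0 0 0 0;-17 40 -140 0 0 0 0;-17 40 -140 0 0 0 0'
python3 - <<'E'
from h import *
f=grab_frame("wrist")
print(ray(f,[(0,0)])[0])
crop(f,(180,10,360,180),4,"ai_w.png")
crop(f,(230,40,310,110),8,"aj_w.png")
E
```

```text
clock: 51.2
tcp_pos: [0.5602, 0.3437, 0.1263]
orientation: [-3.133, -0.2, -0.004]
contact_force: [-0.4, -0.1, 3.0]
grip_width: -0.0
clock: 52.2
tcp_pos: [0.5474, 0.3025, 0.2651]
orientation: [-3.134, -0.202, -0.001]
contact_force: [-0.5, 0.2, 0.5]
grip_width: -0.0003
[0.5365 0.3824 0.4083]
```

View pics/ai_w.png

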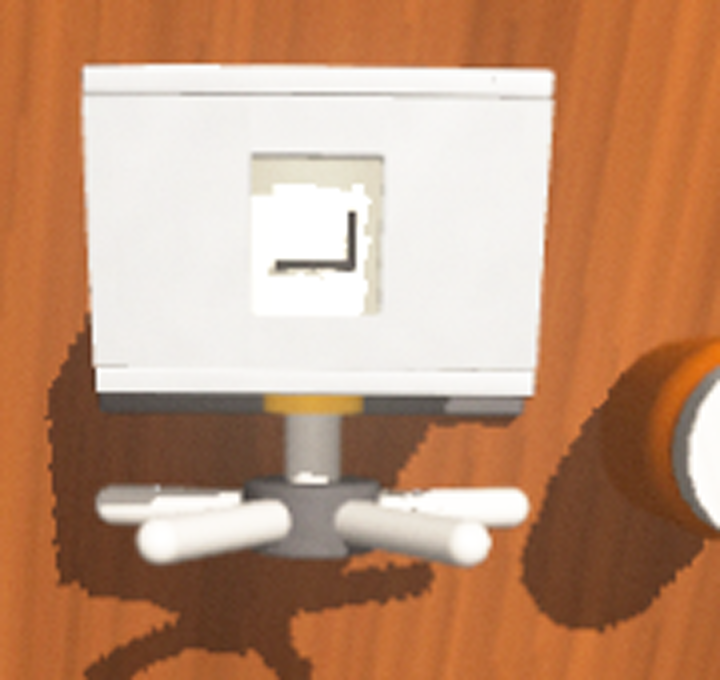

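View pics/aj_w.png

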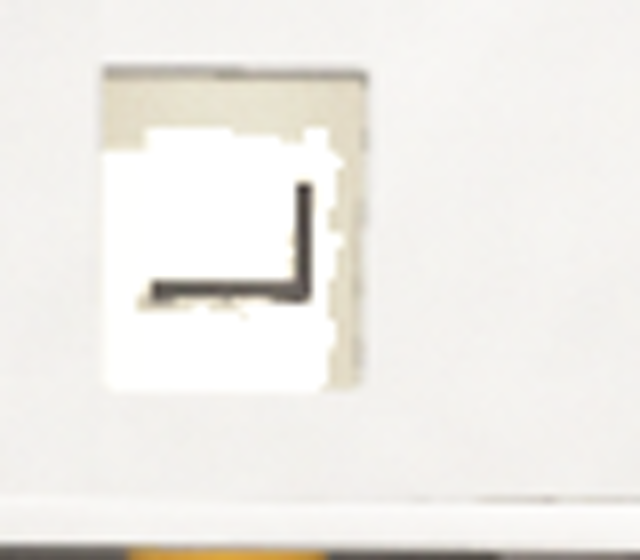

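The 7 now spans 148–312 px (middle 230) and the window spans 100–365 px (middle 232). I'll take one last look from the side and then hand in.

Run:
```python
from h import *
s=grab_frame("side");cv2.imwrite("pics/ak_s.png",s["pixels"][:,:,::-1]); print(pose()[2]["contact_force"])
```

```text
[-0.1398 -0.5609 -0.1922]
```

View pics/ak_s.png

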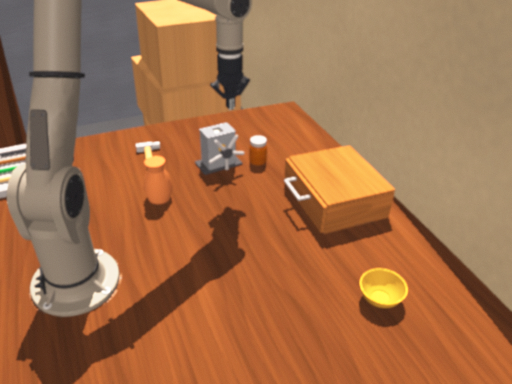

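The drawer at (340,190) is shut. The vase (157,182), jar (258,152) and bowl (383,290) are where they started, and the bench is clear of brackets.

Run:
```python
from bench import workorder
print(workorder.hand_in())
```

```text
the job is handed in; nothing more can be done
None
```

The job is done and handed in, about 52 s into the 210 s limit.

I opened the drawer to its stop, tipped each of the three brackets onto its long leg and placed all three in the drawer with their short legs up. I then pushed the drawer shut and only after that turned the wheel from 4 to 7 in two strokes and a small nudge.

Last checks:
- **Drawer:** it met its stop with the handle at x ≈ 0.664 m, against about 0.665 m expected. The side picture shows it closed.
- **Brackets:** the last picture before shutting showed all three lying flat. The first one had slid about 45 mm toward the front panel inside the drawer, most likely the announced knock. It was still lying correctly, so I left it there.
- **Counter:** the 7 sits within about 0.3 mm of the window's middle. The spoke fit before the nudge read 0.018 rad short, and I did not repeat it afterwards.
- **Surroundings:** the vase, bowl and jar appear where they started, judged by eye. The gripper was clear of everything at hand-in, and no check failed.

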